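# Stow the red thread and shut the sliding cover of the sewing organiser

## Task

Lay the red thread spool down on its side in the open thread well of the wooden sewing organiser, with the blue one, then slide the white cover shut over them until it clicks fully home against its stop, and let go. Do not ram the cover or bump the organiser hard, and leave the white spool, the spray can, and the pot and little bottle on the deck where they stand.

Things in the scene. Friction and masses are not known exactly. Their poses are not given: they have to be found in the camera images.
- organiser: light wooden sewing organiser, fixed, 255 deep (x) x 270 wide (y) x 326 high. Origin under its base; z up, own +x from its front to its back: it stands turned 60 to 83 deg, so +x points right and a little ahead. Base: x -130 to 125, sides up to z 58. Rear half: thread well; front half (x -130 to -8): solid block, top z 40, with a fixed drawer front and two knobs, 17 proud
- well_floor (a point): centre of the floor of the open thread well (organiser x 57.5, y 0, z 10). The well is 115 long (organiser x 0 to 115) and 230 wide (y -115 to 115), its walls rise to z 46, so 36 deep under the cover: a spool on its side (28) fits, one on end (43) blocks the cover
- deck_edge (a point): middle of the lower front edge of the organiser's fixed deck (organiser x -20, y 0, z 300). The deck hangs over the well: x -20 to 125, 12 thick, on uprights at the sides (x 65 to 125, |y| 123 to 135) with a rail behind (x over 113, z 248 to 300); open in front, so a tool gets under it only leaning 30 to 45 deg, fingertips pointing down and along the organiser's +x
- cover (a joint): white flat cover, 121 x 248 x 5, underside z 46 of the organiser, sliding along its x. Metres: 0 = home over the well on a hard stop, grows towards the robot; starts 0.088 to 0.116, the rear of the well open by that length. Drag about 2 N, stays where left. From 11 to 4 mm before home a spring catch resists with up to about 11 N and throws it back if let go; past that it snaps home by itself
- cover_rail (a point): middle of the near face of the cover's finger rail, 8 above the cover, moves with it. The rail is a brown batten on the cover's front edge, 12 thick (x), 120 long (y), 16 high above the cover (z 51 to 67 of the organiser); push it along the organiser's +x
- cover_home (a point): where point cover_rail stands with the cover fully home (organiser x -6, y 0, z 59): 14 mm behind the deck's front edge, below it
- spool_red: red thread spool with pale end discs, 28 diameter x 43 long, about 30 g, loose, standing on end on the worktop; origin: centre of its lower end, own z along its axis. Let go on its lower edge while leaning over 35 deg, it falls onto its side
- red_mid (a point): middle of the red spool, on its axis, 21.5 from either end
- blue_mid (a point): middle of the blue spool (28 x 43), which already lies on its side in the well, axis nearly along the organiser's x, and stays there; it may roll a little
- spool_white: white spool (28 x 43) standing on end near the red one, 60 or more away; bystander, origin under it
- starch: red spray can, 59 diameter x 198 high, standing on the worktop left of the organiser; bystander, origin under it
- wax_pot: low grey round pot, 91 diameter x 44 high, standing on the deck; bystander, origin under it
- dropper: small brown dropper bottle, 33 diameter x 102 high, standing on the deck; bystander, origin under it

How it is judged:
By the outcome, as a careful person would: the job done as asked, in the order asked, and still so for the second after the job is handed in, with the robot touching nothing.
It also fails if it takes over 67 s, if anything falls off the work surface, if the arm or the gripper's body presses on something with over 40 N, if the wrist force passes 120 N, or if a joint passes its speed limit or range.

## Robot

A 7-joint arm with a two-finger parallel gripper is mounted at the origin on a cart in front of the work surface, level with it; the furniture and walls round the work are solid. World frame = base frame: x ahead of the robot, y to its left, z up, the work surface at z = 0. Lengths are in m, angles in rad, forces in N, time in s.
With the tool pointing down it reaches from about 0.35 to 0.9 m from the base axis. Payload 7.2 kg.
Tool frame: the origin (TCP) lies at the very end of the fingers, on their centre line; the grasp point (between the pads) lies env.hold_point_z behind it (env.hold_point_z is the distance from the TCP to the grasp point, in m); z points along the fingers, y is the line along which they close (so a half turn about z gives the same grasp; the last joint's range is limited). The gripper opens to 85 mm and grips with 20 to 120 N. Pads are 22 mm wide; open, the fingers measure 114 mm over their backs; the gripper's body (76 mm by 85 mm) begins 54 mm behind the grasp point. The pads swing forward as they close: fully open they stand 13 mm farther back than shut.
Start: joints at [1.138, 0.411, -0.013, 1.596, 0.006, 1.134, -0.082], TCP at [0.223, -0.584, 0.231] pointing down, gripper open.
Joint ranges: [-2.95, 2.95], [-0.29, 1.99], [-1.47, 1.44], [0.14, 2.54], [-1.03, 4.17], [0.13, 1.85], [-2.86, 2.86]. Speed limits (rad/s): [2.39, 2.39, 3.01, 3.01, 3.14, 3.14, 3.14].

## Interface

Orientations are given as a rotation vector (axis times angle).
In Python, from plant import env gives the robot as it stands.
- The arm moves only by the tool servo_tool, never from a script. Its argument "rows" is a list of rows, each an object of numbers: "dx", "dy", "dz": the shift along the tool's x, y, z in mm; "wx", "wy", "wz": the turn, a rotation vector about the tool's x, y, z in rad. A call has 1 to 20 rows; each row shifts and turns the commanded pose from where the row before left it, along the tool's axes as they then stand; what a row does not reach is not made up. A row lasts 1/10 s, in which the tool goes at most 50 mm and 8.59 degrees, less where a joint would pass 70% of its speed; a pose out of reach is approached as far as the arm can. A call is refused whole if a number of a shift passes 50 or a number of a turn 0.15, either way. A call with a gripper value outside its range is refused whole. "claw" is the closure in counts, from 0 (fully open) to 255 (shut), set as the call begins (left out, the last holds). The fingers move at their own pace and stop on an object; "grip_force" is the grip in N (left out, the last holds). Time passes only in rows, so rows that do not move let the fingers close. It gives the time, the measured TCP pose, the force, the opening and the grip force at its end, in the units of the state.
- env.read_state(): the state, without advancing time (a new reading comes with each control period).
- env.read_camera(name): name is "scene" or "top" or "wrist"; returns a dict with "color" (420x560x3 uint8, blue, green, red), "camera_matrix" (3x3 intrinsics, pixels), "k1" (the pictures are not rectified: a ray, as slopes to the right and down, at radius r is drawn at 1 + k1 r^2 times it, then the intrinsics apply), "eye" and "rotation" of the camera in the world; the wrist camera has in their place "hand_eye" (4x4, takes a point from camera to tool coordinates, whose origin is the TCP and whose axes are the flange's). Camera axes: x right, y down, z forward; pixel columns grow to the right and rows downward; lengths in m; the calibration is good to about 2 mm. A picture is of the moment at which its call begins: read the wrist's pose just before it. There is no depth.
- env.close_job(): hands the job in; it is judged then, once.
The state is a dict: "t": time; "q": joint angles; "dq": joint speeds; "effort": joint torques, N m; "position": TCP position; "orientation": TCP orientation; "contact_force": force on the tool from outside, world axes, zero at the start; "wrist_torque": the same for the moment, N m; "gripper_width": finger opening in m; "grasp_force": force on a finger pad.
Only numpy, scipy, OpenCV 4.12 (cv2) and the standard library are available. Lean on these libraries where they do the work, as an engineer would, in place of code of your own. Each camera call takes 0.05 s, during which the arm holds its last target. There are 200 camera calls.

## Working session

There is one attempt and no reset: what is moved stays moved. The work goes in short steps, Python scripts to look and compute and a tool call to move; the robot and the scene stay as the last step left them, time stands still between calls to the robot, and variables do not carry over. Pictures are saved under pics/ and viewed, at most 10 in all, crops included, and the job is handed in when it is done.

Besides the shell and the picture viewer there is one more tool, called as name(argument=value, ...) on one line, values as JSON. servo_tool: Moves the arm, as the interface text tells. Its arguments: {"type":"object","properties":{"rows":{"type":"array","items":{"type":"object","properties":{"dx":{"type":"number"},"dy":{"type":"number"},"dz":{"type":"number"},"wx":{"type":"number"},"wy":{"type":"number"},"wz":{"type":"number"}}}},"claw":{"type":"number"},"grip_force":{"type":"number"}},"required":["rows"]}

```bash
mkdir -p pics; ls
python3 - <<'E'
from plant import env
import cv2,pickle
s=env.read_state();print(s, env.hold_point_z)
for n in("scene","top"):
    c=env.read_camera(n);pickle.dump(c,open(f"pics/{n}0.pkl","wb"))
    cv2.imwrite(f"pics/{n}0.png",cv2.resize(c["color"],(800,600),interpolation=cv2.INTER_CUBIC))
    print(n,{k:v for k,v in c.items() if k!="color"})
E
```

```text
pics
{'t': 0.0, 'q': array([ 1.1378094 ,  0.41192505, -0.01273729,  1.59706812,  0.00559034,
        1.13432907, -0.08217533]), 'dq': array([ 5.12374601e-04, -5.69714425e-05, -4.97551548e-04, -1.58484497e-04,
       -1.27977398e-03, -1.23506835e-03,  8.78300074e-04]), 'effort': array([ 1.13801296e-03, -6.00610185e+01,  6.82586711e-01, -2.99411935e+01,
        1.37087039e-02,  1.08869790e-02,  2.50533060e-05]), 'position': array([ 0.22275892, -0.58339682,  0.23042743]), 'orientation': array([-3.08784425e+00, -5.69641641e-01,  6.38857900e-04]), 'contact_force': array([-0.15904608, -0.22872162,  0.80572744]), 'wrist_torque': array([-0.0162607 , -0.04554715, -0.04121359]), 'grasp_force': 0.0, 'gripper_width': 0.08560669167063088} 0.0187
scene {'camera_matrix': array([[390.37966454,   0.        , 282.62719   ],
       [  0.        , 390.37966454, 213.36076515],
       [  0.        ,   0.        ,   1.        ]]), 'k1': 0.012469164671248834, 'eye': array([0.05062827, 0.28974576, 0.83245907]), 'rotation': array([-1.26626376,  2.32798933, -0.91823721])}
top {'camera_matrix': array([[478.02866804,   0.        , 273.90113434],
       [  0.        , 478.02866804, 206.98811556],
       [  0.        ,   0.        ,   1.        ]]), 'k1': -0.019055629801440092, 'eye': array([ 0.31361766, -0.06407527,  1.48457034]), 'rotation': array([-2.13855383,  2.10084258, -0.17008184])}
```

View pics/scene0.png

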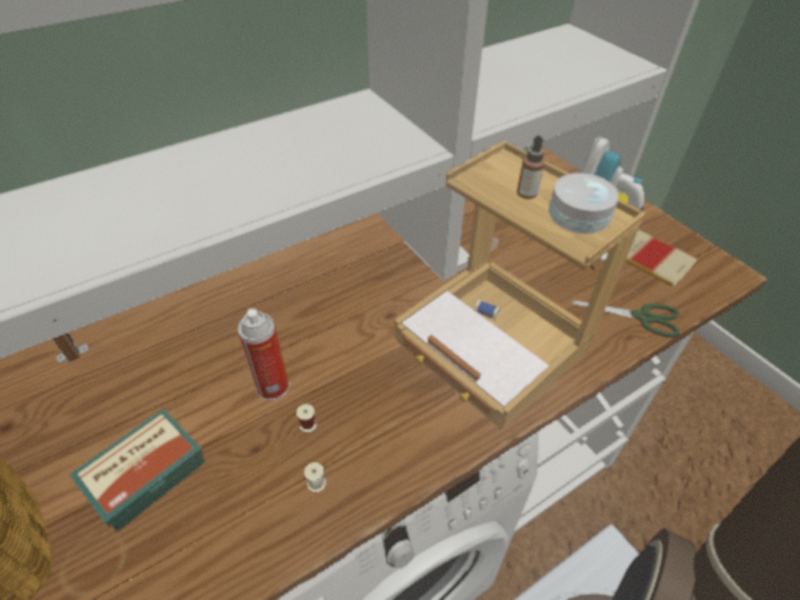

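View pics/top0.png

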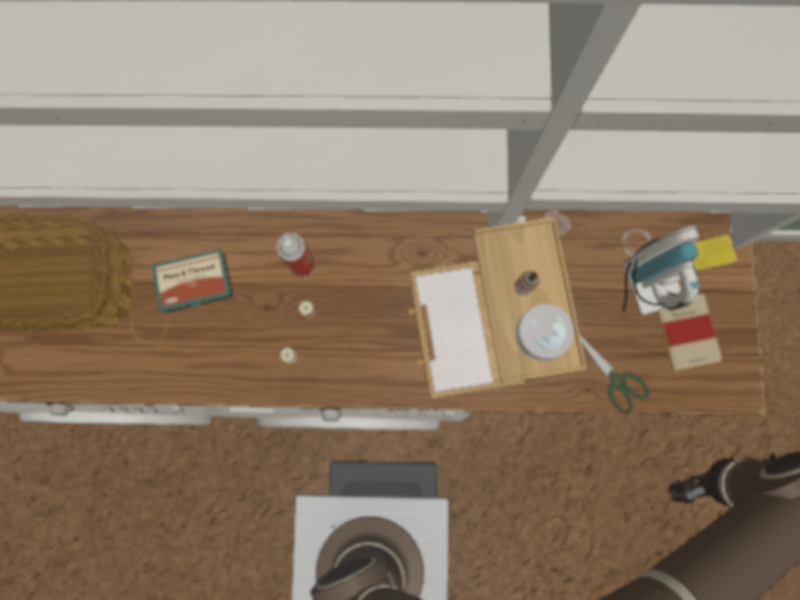

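```bash
cat > h.py <<'E'
import numpy as np,cv2,pickle
from scipy.spatial.transform import Rotation as R
from scipy.optimize import least_squares
def cam(n): return pickle.load(open(f"pics/{n}.pkl","rb"))
def pose(c): return R.from_rotvec(c["rotation"]).as_matrix(),np.array(c["eye"])
def proj(c,P,RT=None):
    Rm,e=RT or pose(c); p=(np.atleast_2d(P)-e)@Rm; s=p[:,:2]/p[:,2:]
    s=s*(1+c["k1"]*(s**2).sum(1,keepdims=True)); K=c["camera_matrix"]
    return s*[K[0,0],K[1,1]]+[K[0,2],K[1,2]]
def ray(c,uv,RT=None):
    Rm,e=RT or pose(c);K=c["camera_matrix"]
    d=(np.array(uv)-[K[0,2],K[1,2]])/[K[0,0],K[1,1]]; s=d.copy()
    for _ in range(9): s=d/(1+c["k1"]*(s@s))
    v=Rm@np.array([s[0],s[1],1]); return e,v
def onz(c,uv,z,RT=None):
    e,v=ray(c,uv,RT); return e+v*(z-e[2])/v[2]
def org(p,P):
    x,y,a=p; P=np.atleast_2d(P); return np.c_[P[:,0]*np.cos(a)-P[:,1]*np.sin(a)+x,P[:,0]*np.sin(a)+P[:,1]*np.cos(a)+y,P[:,2]]
E
python3 - <<'E'
from h import *
for n,(x0,y0,w,h,s) in {"scene":(270,90,200,200,3),"top":(280,145,140,140,4)}.items():
    im=cam(n+"0")["color"][y0:y0+h,x0:x0+w]
    cv2.imwrite(f"pics/{n}_crop.png",cv2.resize(im,None,fx=s,fy=s,interpolation=cv2.INTER_CUBIC))
im=cam("scene0")["color"][200:360,150:270];cv2.imwrite("pics/sp.png",cv2.resize(im,None,fx=3.5,fy=3.5,interpolation=cv2.INTER_CUBIC))
E
```

```text
(no output)
```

View pics/scene_crop.png

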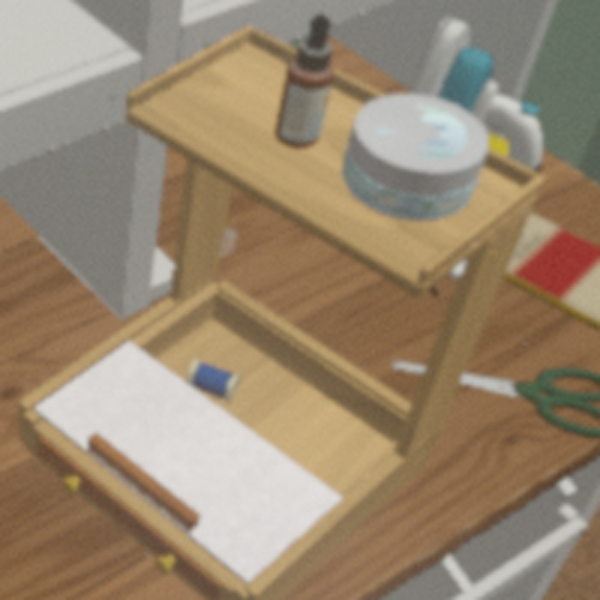

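View pics/top_crop.png

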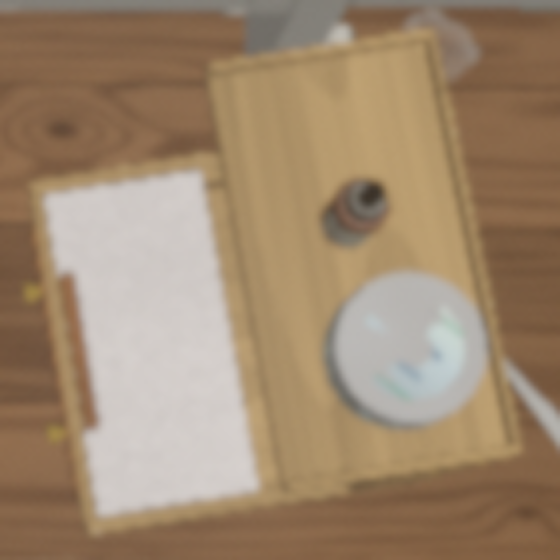

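View pics/sp.png

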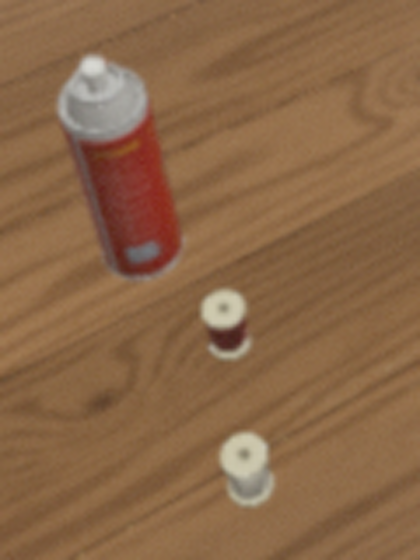

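```bash
cat > fit.py <<'E'
from h import *
S,T=cam("scene0"),cam("top0")
s=lambda u,v:((u+.5)/3-.5+270,(v+.5)/3-.5+90); t=lambda u,v:((u+.5)/4-.5+280,(v+.5)/4-.5+145)
obs=[(S,s(132,343),(115,124,51),1),(S,s(37,410),(-6,124,51),1),(S,s(342,497),(115,-124,51),1),(S,s(250,582),(-6,-124,51),1),
(T,t(200,172),(115,124,51),1),(T,t(45,197),(-6,124,51),1),(T,t(260,488),(115,-124,51),1),(T,t(97,517),(-6,-124,51),1),
(S,s(25,405),(-130,135,58),0),(T,t(33,185),(-130,135,58),0),(T,t(92,533),(-130,-135,58),0),
(T,t(210,65),(-20,135,318),0),(T,t(285,492),(-20,-135,312),0),(T,t(433,30),(125,135,326),0),(T,t(520,455),(125,-135,326),0),
(S,s(130,117),(-20,135,300),0),(S,s(420,291),(-20,-135,300),0)]
def res(p):
    return np.concatenate([proj(c,org(p[:3],(np.array(P)-[p[3]*1e3*m,0,0])/1e3))[0]-uv for c,uv,P,m in obs])
r=least_squares(res,[.55,-.3,-1.35,.1],loss="soft_l1");print(r.x,np.degrees(r.x[2]));print(r.fun.reshape(-1,2).round(1).tolist())
p=r.x; np.save("org.npy",p)
w=lambda u,v:((u+.5)/3.5-.5+150,(v+.5)/3.5-.5+200)
print("red",onz(S,w(223,309),.043),onz(S,w(229,342),0.0),onz(T,(306/1.4286,308/1.4286),.043))
print("white",onz(S,w(244,455),.043),onz(T,(288/1.4286,355/1.4286),.043))
print("blue",onz(S,s(213,379),.03))
b=onz(S,s(213,379),.024);a=p[2];d=b[:2]-p[:2];print("blue org",d@[np.cos(a),np.sin(a)],d@[-np.sin(a),np.cos(a)])
for u in [(198,370),(232,388)]:
    d=onz(S,s(*u),.03)[:2]-p[:2];print(d@[np.cos(a),np.sin(a)],d@[-np.sin(a),np.cos(a)])
print("starch",onz(S,w(143,255),0.)); print(org(p[:3],[[.0575,0,.01],[-.02,0,.3],[-.02,.135,.3],[-.02,-.135,.3]]))
E
python3 fit.py
```

```text
[ 0.51345411 -0.22809308 -1.39634845  0.11621268] -80.00487309763788
[[-1.0, -1.0], [-1.0, -1.2], [1.2, 0.5], [0.5, 0.6], [0.1, -0.2], [-0.1, -0.3], [-0.3, 1.3], [0.3, 0.4], [-1.9, -2.1], [-0.1, -0.9], [-0.3, 0.5], [-0.0, 0.5], [0.5, 0.4], [1.5, -0.5], [1.8, -0.1], [-1.9, 0.7], [-0.1, 2.4]]
red [0.5427249  0.14846017 0.043     ] [ 5.43600215e-01  1.49021524e-01 -1.11022302e-16] [0.5434702  0.14719217 0.043     ]
white [0.44229417 0.18386343 0.043     ] [0.44202325 0.1812736  0.043     ]
blue [ 0.56830789 -0.25457559  0.03      ]
blue org 0.040281182454672486 0.052530386145355275
0.03387240569375763 0.06642946734626902
0.04002920879347704 0.030154844857393927
starch [0.64152247 0.16911603 0.        ]
[[ 0.52343406 -0.28472037  0.01      ]
 [ 0.50998282 -0.20839663  0.3       ]
 [ 0.64293386 -0.18496543  0.3       ]
 [ 0.37703178 -0.23182782  0.3       ]]
```

```bash
cat >> h.py <<'E'
p=np.load("org.npy") if __import__("os").path.exists("org.npy") else None
def ow(x,y,z): return org(p[:3],[[x,y,z]])[0]
def tool(haz,lean):
    "tool x horizontally at azimuth haz; tool z leans by lean (deg) AWAY from tool x (tips towards -h)"
    h=np.array([np.cos(haz),np.sin(haz),0]);U=np.array([0,0,1.]);l=np.radians(lean)
    z=-np.sin(l)*h-np.cos(l)*U; x=np.cos(l)*h-np.sin(l)*U
    return np.c_[x,np.cross(z,x),z]
def plan(pos,Rm,wps):
    "wps: (target pos, target R, mm per row); prints rounded rows"
    import json
    pos=np.array(pos);out=[]
    for tp,tR,sp in wps:
        tp=np.array(tp);n=int(np.ceil(max(np.linalg.norm(tp-pos)*1e3/sp,R.from_matrix(Rm.T@tR).magnitude()/.13,1)))
        for k in range(n):
            f=1/(n-k); rv=(R.from_matrix(Rm.T@tR).as_rotvec()*f).round(3); d=(Rm.T@(tp-pos)*1e3*f).round(1)
            out.append({k:float(v) for k,v in zip(("dx","dy","dz","wx","wy","wz"),[*d,*rv]) if v})
            pos=pos+Rm@d/1e3; Rm=Rm@R.from_rotvec(rv).as_matrix()
    for i in range(0,len(out),20): print(json.dumps(out[i:i+20]).replace(" ","").replace('"',''))
def now():
    from plant import env
    s=env.read_state(); return s,s["position"],R.from_rotvec(s["orientation"]).as_matrix()
E
python3 - <<'E'
from h import *
s,P,M=now()
A=tool(np.radians(30),0);B=tool(np.radians(30),15)
r=np.array([.5430,.1482])
plan(P,M,[((.28,-.3,.26),M,40),((.30,-.2,.26),A,40),((.36,-.05,.26),A,40),((*(r-[.05,.02]),.20),B,40)])
E
```

```text
[{dx:19.3,dy:-30.6,dz:-3.6},{dx:19.3,dy:-30.5,dz:-3.6},{dx:19.3,dy:-30.6,dz:-3.7},{dx:19.3,dy:-30.5,dz:-3.6},{dx:19.3,dy:-30.6,dz:-3.7},{dx:19.4,dy:-30.5,dz:-3.6},{dx:19.3,dy:-30.6,dz:-3.7},{dx:19.4,dy:-30.5,dz:-3.6},{dx:18.1,dy:-28.8,wz:-0.053},{dx:19.6,dy:-27.8,wx:-0.001,wz:-0.053},{dx:21.1,dy:-26.6,dz:0.1,wz:-0.053},{dx:25.4,dy:-20.0},{dx:25.4,dy:-20.0},{dx:25.4,dy:-20.0},{dx:25.4,dy:-20.0},{dx:25.4,dy:-19.9},{dx:34.0,dy:-14.6,dz:10.0,wy:-0.044},{dx:34.5,dy:-14.6,dz:8.5,wy:-0.044},{dx:34.8,dy:-14.6,dz:7.0,wy:-0.043},{dx:35.1,dy:-14.7,dz:5.5,wy:-0.044}]
[{dx:35.3,dy:-14.6,dz:3.9,wy:-0.043},{dx:35.3,dy:-14.7,dz:2.4,wy:-0.044}]
```

servo_tool(rows=[{"dx": 19.3,"dy": -30.6,"dz": -3.6},{"dx": 19.3,"dy": -30.5,"dz": -3.6},{"dx": 19.3,"dy": -30.6,"dz": -3.7},{"dx": 19.3,"dy": -30.5,"dz": -3.6},{"dx": 19.3,"dy": -30.6,"dz": -3.7},{"dx": 19.4,"dy": -30.5,"dz": -3.6},{"dx": 19.3,"dy": -30.6,"dz": -3.7},{"dx": 19.4,"dy": -30.5,"dz": -3.6},{"dx": 18.1,"dy": -28.8,"wz": -0.053},{"dx": 19.6,"dy": -27.8,"wz": -0.053},{"dx": 21.1,"dy": -26.6,"wz": -0.053},{"dx": 25.4,"dy": -20.0},{"dx": 25.4,"dy": -20.0},{"dx": 25.4,"dy": -20.0},{"dx": 25.4,"dy": -20.0},{"dx": 25.4,"dy": -19.9}], claw=0, grip_force=30)

```text
invalid input at $.rows[0]: expected keys dx, dy, dz, wx, wy, wz
```

Run:
```python
from h import *
s,P,M=now(); print(s["t"],s["q"].round(2),P.round(3))
B=tool(np.radians(30),-15)
r=np.array([.5430,.1482,.008])
plan(P,M,[(r-B[:,2]*.13,B,35)])
```

```text
0.1 [ 1.14  0.41 -0.01  1.6   0.01  1.13 -0.08] [ 0.223 -0.583  0.231]
[{dx:22.9,dy:-24.5,dz:4.2,wx:0.001,wy:0.011,wz:-0.007},{dx:23.0,dy:-24.3,dz:4.5,wx:0.001,wy:0.011,wz:-0.007},{dx:23.2,dy:-24.2,dz:4.8,wx:0.001,wy:0.011,wz:-0.007},{dx:23.3,dy:-24.0,dz:5.1,wx:0.001,wy:0.011,wz:-0.007},{dx:23.4,dy:-23.8,dz:5.4,wx:0.001,wy:0.011,wz:-0.007},{dx:23.5,dy:-23.7,dz:5.6,wx:0.001,wy:0.011,wz:-0.007},{dx:23.6,dy:-23.5,dz:5.9,wx:0.001,wy:0.011,wz:-0.007},{dx:23.7,dy:-23.3,dz:6.2,wx:0.001,wy:0.012,wz:-0.007},{dx:23.8,dy:-23.2,dz:6.5,wx:0.001,wy:0.011,wz:-0.007},{dx:23.8,dy:-23.0,dz:6.8,wx:0.001,wy:0.012,wz:-0.007},{dx:23.9,dy:-22.8,dz:7.1,wx:0.001,wy:0.011,wz:-0.007},{dx:24.0,dy:-22.6,dz:7.4,wx:0.001,wy:0.012,wz:-0.007},{dx:24.1,dy:-22.5,dz:7.7,wx:0.001,wy:0.011,wz:-0.007},{dx:24.1,dy:-22.3,dz:8.0,wx:0.001,wy:0.012,wz:-0.007},{dx:24.2,dy:-22.1,dz:8.3,wx:0.001,wy:0.011,wz:-0.007},{dx:24.3,dy:-21.9,dz:8.6,wy:0.012,wz:-0.007},{dx:24.3,dy:-21.8,dz:8.9,wx:0.001,wy:0.011,wz:-0.007},{dx:24.4,dy:-21.6,dz:9.2,wy:0.012,wz:-0.007},{dx:24.4,dy:-21.4,dz:9.5,wx:0.001,wy:0.011,wz:-0.006},{dx:24.4,dy:-21.3,dz:9.8,wy:0.012,wz:-0.007}]
[{dx:24.5,dy:-21.1,dz:10.1,wx:0.001,wy:0.011,wz:-0.006},{dx:24.5,dy:-20.9,dz:10.4,wy:0.012,wz:-0.007},{dx:24.4,dy:-20.8,dz:10.6,wx:0.001,wy:0.011,wz:-0.006}]
```

servo_tool(rows=[{"dx": 19.3,"dy": -30.5,"dz": -3.6,"wx": 0,"wy": 0,"wz": 0},{"dx": 19.3,"dy": -30.5,"dz": -3.6,"wx": 0,"wy": 0,"wz": 0},{"dx": 19.3,"dy": -30.5,"dz": -3.6,"wx": 0,"wy": 0,"wz": 0},{"dx": 19.3,"dy": -30.5,"dz": -3.6,"wx": 0,"wy": 0,"wz": 0},{"dx": 19.3,"dy": -30.5,"dz": -3.6,"wx": 0,"wy": 0,"wz": 0},{"dx": 19.3,"dy": -30.5,"dz": -3.6,"wx": 0,"wy": 0,"wz": 0},{"dx": 19.3,"dy": -30.5,"dz": -3.6,"wx": 0,"wy": 0,"wz": 0},{"dx": 19.3,"dy": -30.5,"dz": -3.6,"wx": 0,"wy": 0,"wz": 0},{"dx": 18.1,"dy": -28.8,"dz": 0,"wx": 0,"wy": 0,"wz": -0.053},{"dx": 19.6,"dy": -27.8,"dz": 0,"wx": 0,"wy": 0,"wz": -0.053},{"dx": 21.1,"dy": -26.6,"dz": 0,"wx": 0,"wy": 0,"wz": -0.053},{"dx": 25.4,"dy": -20,"dz": 0,"wx": 0,"wy": 0,"wz": 0},{"dx": 25.4,"dy": -20,"dz": 0,"wx": 0,"wy": 0,"wz": 0},{"dx": 25.4,"dy": -20,"dz": 0,"wx": 0,"wy": 0,"wz": 0},{"dx": 25.4,"dy": -20,"dz": 0,"wx": 0,"wy": 0,"wz": 0},{"dx": 25.4,"dy": -20,"dz": 0,"wx": 0,"wy": 0,"wz": 0}], claw=0, grip_force=30)

```text
t: 1.7
position: [0.3602, -0.0495, 0.2601]
orientation: [3.034, 0.813, -0.0]
contact_force: [0.4, -0.4, -0.4]
gripper_width: 0.0852
grasp_force: 0.0
```

```bash
sed -i 's/,\[\*d,\*rv\]) if v}/,[*d,*rv])}/; s/.replace(.".,..))/)/' h.py; grep -n "for k,v\|print(json" h.py
python3 - <<'E'
from h import *
s,P,M=now(); print(s["t"],s["q"].round(2),P.round(3))
B=tool(np.radians(30),-15)
r=np.array([.5430,.1482,.008])
plan(P,M,[(r-B[:,2]*.13,B,35)])
E
```

```text
34:            out.append({k:float(v) for k,v in zip(("dx","dy","dz","wx","wy","wz"),[*d,*rv])})
36:    for i in range(0,len(out),20): print(json.dumps(out[i:i+20]).replace(" ",""))
1.7 [ 0.59 -0.06 -0.55  2.09 -0.03  1.1  -0.99] [ 0.36  -0.049  0.26 ]
[{"dx":27.9,"dy":-10.0,"dz":15.8,"wx":0.0,"wy":0.033,"wz":0.0},{"dx":27.4,"dy":-10.0,"dz":16.7,"wx":0.0,"wy":0.033,"wz":0.0},{"dx":26.8,"dy":-10.0,"dz":17.6,"wx":0.0,"wy":0.033,"wz":0.0},{"dx":26.3,"dy":-10.0,"dz":18.5,"wx":0.0,"wy":0.033,"wz":0.0},{"dx":25.6,"dy":-10.0,"dz":19.4,"wx":0.0,"wy":0.032,"wz":0.0},{"dx":25.0,"dy":-9.9,"dz":20.2,"wx":0.0,"wy":0.033,"wz":0.0},{"dx":24.3,"dy":-10.0,"dz":20.9,"wx":0.0,"wy":0.032,"wz":0.0},{"dx":23.7,"dy":-9.9,"dz":21.8,"wx":0.0,"wy":0.033,"wz":0.0}]
```

servo_tool(rows=[{"dx": 27.9,"dy": -10.0,"dz": 15.8,"wx": 0.0,"wy": 0.033,"wz": 0.0},{"dx": 27.4,"dy": -10.0,"dz": 16.7,"wx": 0.0,"wy": 0.033,"wz": 0.0},{"dx": 26.8,"dy": -10.0,"dz": 17.6,"wx": 0.0,"wy": 0.033,"wz": 0.0},{"dx": 26.3,"dy": -10.0,"dz": 18.5,"wx": 0.0,"wy": 0.033,"wz": 0.0},{"dx": 25.6,"dy": -10.0,"dz": 19.4,"wx": 0.0,"wy": 0.033,"wz": 0.0},{"dx": 25.0,"dy": -10,"dz": 20.2,"wx": 0.0,"wy": 0.033,"wz": 0.0},{"dx": 24.3,"dy": -10.0,"dz": 20.9,"wx": 0.0,"wy": 0.033,"wz": 0.0},{"dx": 23.7,"dy": -10,"dz": 21.8,"wx": 0.0,"wy": 0.033,"wz": 0.0},{"dx": 0,"dy": 0,"dz": 0,"wx": 0.0,"wy": 0,"wz": 0.0}])

```text
t: 2.6
position: [0.5135, 0.133, 0.1317]
orientation: [-2.941, -0.793, -0.388]
contact_force: [0.1, -0.1, 0.8]
gripper_width: 0.0855
grasp_force: 0.0
```

Run:
```python
from h import *
from plant import env
s,P,M=now(); print(s["t"],s["q"].round(2),P.round(3))
c=env.read_camera("wrist");H=c["hand_eye"];pickle.dump((c,P,M),open("pics/w1.pkl","wb"))
RT=(M@H[:3,:3],P+M@H[:3,3]); print(H.round(3))
print(proj(c,[[.543,.1482,.043],[.543,.1482,0]],RT))
cv2.imwrite("pics/w1.png",cv2.resize(c["color"],(800,600)))
```

```text
2.6 [ 0.22  0.31 -0.62  2.11  0.26  0.53 -1.6 ] [0.513 0.133 0.132]
[[-0.    -0.946 -0.325  0.084]
 [ 1.    -0.    -0.     0.001]
 [ 0.    -0.325  0.946 -0.142]
 [ 0.     0.     0.     1.   ]]
[[281.62500122 200.0308273 ]
 [281.62619433 197.90902489]]
```

View pics/w1.png

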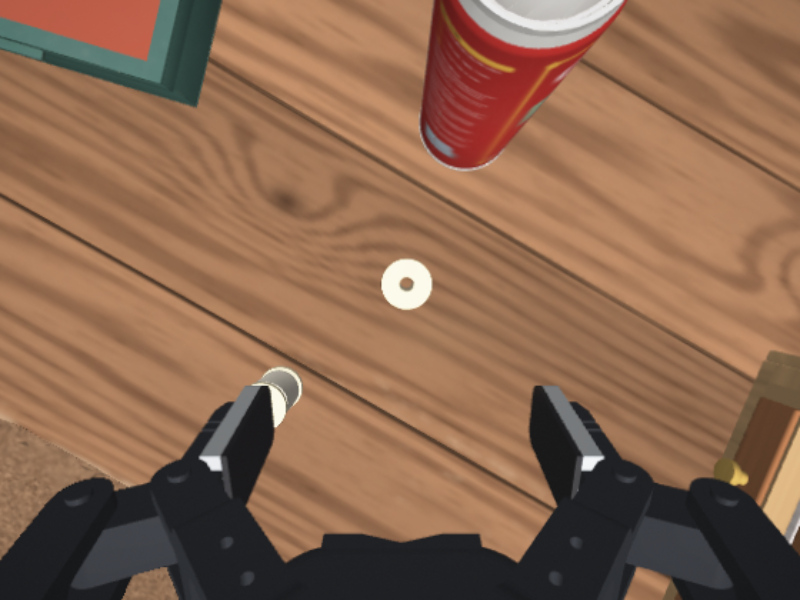

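Run:
```python
from h import *
c,P,M=pickle.load(open("pics/w1.pkl","rb"));H=c["hand_eye"]
RT=(M@H[:3,:3],P+M@H[:3,3]); r=onz(c,(284.9,198.8),.043,RT);print(r)
s,P,M=now();B=tool(np.radians(30),-15)
# hold point 26mm up on spool axis (closed tip)
g=np.array([r[0],r[1],.026])+B[:,2]*.0187; print(g)
plan(P,M,[(g-B[:,2]*.06,B,20),(g,B,10)])
```

```text
[0.54512763 0.14646582 0.043     ]
[0.54931912 0.14888578 0.00793719]
[{"dx":1.7,"dy":0.9,"dz":17.6,"wx":-0.001,"wy":0.0,"wz":0.001},{"dx":1.7,"dy":0.8,"dz":17.7,"wx":-0.0,"wy":0.0,"wz":0.0},{"dx":1.6,"dy":0.9,"dz":17.6,"wx":-0.001,"wy":0.0,"wz":0.001},{"dx":1.7,"dy":0.8,"dz":17.7,"wx":-0.0,"wy":0.0,"wz":0.0},{"dx":-0.0,"dy":0.0,"dz":10.0,"wx":-0.0,"wy":0.0,"wz":0.0},{"dx":-0.0,"dy":0.0,"dz":10.0,"wx":-0.0,"wy":0.0,"wz":0.0},{"dx":-0.0,"dy":0.0,"dz":10.0,"wx":-0.0,"wy":0.0,"wz":0.0},{"dx":-0.0,"dy":0.0,"dz":10.0,"wx":-0.0,"wy":0.0,"wz":0.0},{"dx":-0.0,"dy":0.0,"dz":10.0,"wx":-0.0,"wy":0.0,"wz":0.0},{"dx":-0.0,"dy":0.0,"dz":10.0,"wx":-0.0,"wy":0.0,"wz":0.0}]
```

servo_tool(rows=[{"dx": 1.7,"dy": 0.9,"dz": 17.6,"wx": -0.001,"wy": 0,"wz": 0.001},{"dx": 1.7,"dy": 0.8,"dz": 17.7,"wx": 0,"wy": 0,"wz": 0},{"dx": 1.6,"dy": 0.9,"dz": 17.6,"wx": -0.001,"wy": 0,"wz": 0.001},{"dx": 1.7,"dy": 0.8,"dz": 17.7,"wx": 0,"wy": 0,"wz": 0},{"dx": 0,"dy": 0,"dz": 10,"wx": 0,"wy": 0,"wz": 0},{"dx": 0,"dy": 0,"dz": 10,"wx": 0,"wy": 0,"wz": 0},{"dx": 0,"dy": 0,"dz": 10,"wx": 0,"wy": 0,"wz": 0},{"dx": 0,"dy": 0,"dz": 10,"wx": 0,"wy": 0,"wz": 0},{"dx": 0,"dy": 0,"dz": 10,"wx": 0,"wy": 0,"wz": 0},{"dx": 0,"dy": 0,"dz": 10,"wx": 0,"wy": 0,"wz": 0},{"dx": 0,"dy": 0,"dz": 0,"wx": 0,"wy": 0,"wz": 0}])

```text
t: 3.75
position: [0.5501, 0.1477, 0.008]
orientation: [-2.947, -0.787, -0.389]
contact_force: [-0.7, -0.5, -0.0]
gripper_width: 0.0855
grasp_force: 0.0
```

servo_tool(rows=[{"dx": 0,"dy": 0,"dz": 0,"wx": 0,"wy": 0,"wz": 0},{"dx": 0,"dy": 0,"dz": 0,"wx": 0,"wy": 0,"wz": 0},{"dx": 0,"dy": 0,"dz": 0,"wx": 0,"wy": 0,"wz": 0},{"dx": 0,"dy": 0,"dz": 0,"wx": 0,"wy": 0,"wz": 0},{"dx": 0,"dy": 0,"dz": 0,"wx": 0,"wy": 0,"wz": 0},{"dx": 0,"dy": 0,"dz": 0,"wx": 0,"wy": 0,"wz": 0},{"dx": 0,"dy": 0,"dz": 0,"wx": 0,"wy": 0,"wz": 0},{"dx": 0,"dy": 0,"dz": 0,"wx": 0,"wy": 0,"wz": 0}], claw=255)

```text
t: 4.55
position: [0.5509, 0.1475, 0.0099]
orientation: [-2.947, -0.786, -0.393]
contact_force: [-2.6, -0.6, 6.0]
gripper_width: 0.0272
grasp_force: 29.4
```

Run:
```python
from h import *
s,P,M=now(); print(s["t"],s["q"].round(2),P.round(4),s["gripper_width"],s["grasp_force"])
a=p[2];haz=a+np.pi
Rp=tool(haz,37)
# offset of spool pivot from TCP in place pose: spool axis in tool frame
B=M; ax=B.T@np.array([0,0,1.]) ; hold=np.array([0,0,-.0187])
h=.026; r=.014
def low(Rp):
    A=Rp@ax; lo=Rp@hold-A*h; d=A*A[2]-np.array([0,0,1.]);d/=np.linalg.norm(d)
    return lo+d*r, np.degrees(np.arccos(A[2]))
o,ln=low(Rp);X=np.array([np.cos(a),np.sin(a),0]);print("pivot off X,z",o@X,o[2],"lean",ln)
T=ow(.078-o@X,-.035,.012-o[2]);print("place TCP",T, "org z",T[2])
pre=T-Rp[:,2]*.15;print("pre",pre)
np.savez("place.npz",T=T,Rp=Rp,pre=pre)
print("org X of pre",(pre[:2]-p[:2])@X[:2],pre[2])
U=tool(np.radians(30),0)
plan(P,M,[(P+[0,0,.03],M,15),(P+[-.08,-.05,.16],U,30)])
```

```text
4.55 [-0.02  0.55 -0.37  2.11  0.5   0.28 -1.83] [0.5509 0.1475 0.0099] 0.02715183070866342 29.36936527490616
pivot off X,z 0.0006936656978086316 -0.012070218237250262 lean 52.166698835440464
place TCP [ 0.49240295 -0.31030085  0.02407022] org z 0.024070218237250262
pre [ 0.47673489 -0.2213987   0.14386554]
org X of pre -0.012965919170615861 0.14386554474434418
[{"dx":3.9,"dy":0.0,"dz":-14.5,"wx":0.0,"wy":0.0,"wz":0.0},{"dx":3.9,"dy":0.1,"dz":-14.5,"wx":0.0,"wy":0.0,"wz":0.0},{"dx":-9.5,"dy":0.6,"dz":-25.0,"wx":0.0,"wy":-0.044,"wz":-0.0},{"dx":-10.6,"dy":0.6,"dz":-24.6,"wx":0.0,"wy":-0.044,"wz":-0.0},{"dx":-11.6,"dy":0.6,"dz":-24.1,"wx":0.001,"wy":-0.044,"wz":-0.001},{"dx":-12.7,"dy":0.6,"dz":-23.5,"wx":0.0,"wy":-0.044,"wz":-0.0},{"dx":-13.7,"dy":0.6,"dz":-23.0,"wx":0.001,"wy":-0.044,"wz":-0.001},{"dx":-14.8,"dy":0.6,"dz":-22.3,"wx":0.0,"wy":-0.045,"wz":-0.0}]
```

servo_tool(rows=[{"dx": 4,"dy": 0,"dz": -14.5,"wx": 0,"wy": 0,"wz": 0},{"dx": 4,"dy": 0,"dz": -14.5,"wx": 0,"wy": 0,"wz": 0},{"dx": -9.5,"dy": 0.6,"dz": -25,"wx": 0,"wy": -0.044,"wz": 0},{"dx": -10.6,"dy": 0.6,"dz": -24.6,"wx": 0,"wy": -0.044,"wz": 0},{"dx": -11.6,"dy": 0.6,"dz": -24.1,"wx": 0,"wy": -0.044,"wz": 0},{"dx": -12.7,"dy": 0.6,"dz": -23.5,"wx": 0,"wy": -0.044,"wz": 0},{"dx": -13.7,"dy": 0.6,"dz": -23,"wx": 0,"wy": -0.044,"wz": 0},{"dx": -14.8,"dy": 0.6,"dz": -22.3,"wx": 0,"wy": -0.044,"wz": 0}])

```text
t: 5.35
position: [0.4701, 0.0974, 0.1704]
orientation: [3.034, 0.809, -0.002]
contact_force: [-0.0, -0.2, 0.3]
gripper_width: 0.0269
grasp_force: 29.5
```

Run:
```python
from h import *
s,P,M=now(); print(s["t"],s["q"].round(2),P.round(4),s["gripper_width"],s["grasp_force"])
z=np.load("place.npz")
plan(P,M,[((.46,-.03,.22),z["Rp"],30),(z["pre"],z["Rp"],25)])
```

```text
5.35 [ 0.21  0.3  -0.62  1.98  0.21  0.93 -1.56] [0.4701 0.0974 0.1704] 0.02691591644701148 29.51753854751587
[{"dx":-6.6,"dy":9.6,"dz":-4.5,"wx":-0.036,"wy":-0.051,"wz":-0.107},{"dx":-7.8,"dy":9.0,"dz":-3.8,"wx":-0.036,"wy":-0.051,"wz":-0.107},{"dx":-8.9,"dy":8.2,"dz":-3.0,"wx":-0.036,"wy":-0.051,"wz":-0.107},{"dx":-9.8,"dy":7.3,"dz":-2.3,"wx":-0.036,"wy":-0.051,"wz":-0.107},{"dx":-10.6,"dy":6.3,"dz":-1.5,"wx":-0.036,"wy":-0.051,"wz":-0.107},{"dx":-11.3,"dy":5.1,"dz":-0.8,"wx":-0.036,"wy":-0.051,"wz":-0.107},{"dx":-11.8,"dy":3.9,"dz":-0.0,"wx":-0.036,"wy":-0.051,"wz":-0.107},{"dx":-12.2,"dy":2.6,"dz":0.7,"wx":-0.036,"wy":-0.051,"wz":-0.107},{"dx":-12.3,"dy":1.3,"dz":1.4,"wx":-0.036,"wy":-0.05,"wz":-0.108},{"dx":-12.3,"dy":-0.2,"dz":2.1,"wx":-0.036,"wy":-0.051,"wz":-0.107},{"dx":-12.1,"dy":-1.5,"dz":2.6,"wx":-0.036,"wy":-0.05,"wz":-0.108},{"dx":-11.9,"dy":-1.9,"dz":19.6,"wx":0.0,"wy":-0.0,"wz":0.0},{"dx":-11.9,"dy":-1.9,"dz":19.6,"wx":0.0,"wy":-0.0,"wz":0.0},{"dx":-11.9,"dy":-1.9,"dz":19.5,"wx":0.0,"wy":-0.0,"wz":0.0},{"dx":-11.9,"dy":-1.9,"dz":19.6,"wx":0.0,"wy":-0.0,"wz":0.0},{"dx":-11.9,"dy":-1.9,"dz":19.5,"wx":0.0,"wy":-0.0,"wz":0.0},{"dx":-11.9,"dy":-1.8,"dz":19.6,"wx":0.0,"wy":-0.0,"wz":0.0},{"dx":-11.9,"dy":-1.9,"dz":19.5,"wx":0.0,"wy":-0.0,"wz":0.0},{"dx":-11.9,"dy":-1.8,"dz":19.6,"wx":0.0,"wy":-0.0,"wz":0.0},{"dx":-11.8,"dy":-1.9,"dz":19.5,"wx":0.0,"wy":-0.0,"wz":0.0}]
```

servo_tool(rows=[{"dx": -6.6,"dy": 9.6,"dz": -4.5,"wx": -0.036,"wy": -0.051,"wz": -0.107},{"dx": -7.8,"dy": 9.0,"dz": -3.8,"wx": -0.036,"wy": -0.051,"wz": -0.107},{"dx": -8.9,"dy": 8.2,"dz": -3.0,"wx": -0.036,"wy": -0.051,"wz": -0.107},{"dx": -9.8,"dy": 7.3,"dz": -2.3,"wx": -0.036,"wy": -0.051,"wz": -0.107},{"dx": -10.6,"dy": 6.3,"dz": -1.5,"wx": -0.036,"wy": -0.051,"wz": -0.107},{"dx": -11.3,"dy": 5.1,"dz": -0.8,"wx": -0.036,"wy": -0.051,"wz": -0.107},{"dx": -11.8,"dy": 3.9,"dz": 0,"wx": -0.036,"wy": -0.051,"wz": -0.107},{"dx": -12.2,"dy": 2.6,"dz": 0.7,"wx": -0.036,"wy": -0.051,"wz": -0.107},{"dx": -12.3,"dy": 1.3,"dz": 1.4,"wx": -0.036,"wy": -0.05,"wz": -0.108},{"dx": -12.3,"dy": -0.2,"dz": 2.1,"wx": -0.036,"wy": -0.051,"wz": -0.107},{"dx": -12.1,"dy": -1.5,"dz": 2.6,"wx": -0.036,"wy": -0.05,"wz": -0.108},{"dx": 0,"dy": 0,"dz": 0,"wx": 0,"wy": 0,"wz": 0}])

```text
t: 6.55
position: [0.4597, -0.03, 0.2188]
orientation: [1.662, 1.986, -0.557]
contact_force: [0.2, 0.8, -0.5]
gripper_width: 0.0271
grasp_force: 29.6
```

Run:
```python
from h import *
s,P,M=now(); print(s["t"],s["q"].round(2),P.round(4),s["gripper_width"],s["grasp_force"])
z=np.load("place.npz");Rp=z["Rp"];print((Rp.T@M).round(2))
plan(P,M,[(z["pre"],Rp,22)])
```

```text
6.55 [ 0.09  0.31 -0.69  2.05  0.81  1.3  -0.84] [ 0.4597 -0.03    0.2188] 0.027130316770003927 29.59425777196884
[[ 1.  0. -0.]
 [-0.  1.  0.]
 [ 0. -0.  1.]]
[{"dx":-10.8,"dy":-1.7,"dz":17.5,"wx":0.0,"wy":0.0,"wz":0.0},{"dx":-10.8,"dy":-1.7,"dz":17.5,"wx":0.0,"wy":0.0,"wz":0.0},{"dx":-10.8,"dy":-1.7,"dz":17.5,"wx":0.0,"wy":0.0,"wz":0.0},{"dx":-10.7,"dy":-1.7,"dz":17.5,"wx":0.0,"wy":0.0,"wz":0.0},{"dx":-10.8,"dy":-1.7,"dz":17.5,"wx":0.0,"wy":0.0,"wz":0.0},{"dx":-10.7,"dy":-1.7,"dz":17.5,"wx":0.0,"wy":0.0,"wz":0.0},{"dx":-10.8,"dy":-1.7,"dz":17.5,"wx":0.0,"wy":0.0,"wz":0.001},{"dx":-10.7,"dy":-1.7,"dz":17.6,"wx":0.001,"wy":0.0,"wz":0.0},{"dx":-10.8,"dy":-1.7,"dz":17.5,"wx":0.0,"wy":0.0,"wz":0.001},{"dx":-10.7,"dy":-1.7,"dz":17.6,"wx":0.001,"wy":0.001,"wz":0.0}]
```

Well within joint ranges. Go to the pre-place pose and look from the wrist.

servo_tool(rows=[{"dx": -10.8,"dy": -1.7,"dz": 17.5,"wx": 0,"wy": 0,"wz": 0},{"dx": -10.8,"dy": -1.7,"dz": 17.5,"wx": 0,"wy": 0,"wz": 0},{"dx": -10.8,"dy": -1.7,"dz": 17.5,"wx": 0,"wy": 0,"wz": 0},{"dx": -10.8,"dy": -1.7,"dz": 17.5,"wx": 0,"wy": 0,"wz": 0},{"dx": -10.8,"dy": -1.7,"dz": 17.5,"wx": 0,"wy": 0,"wz": 0},{"dx": -10.8,"dy": -1.7,"dz": 17.5,"wx": 0,"wy": 0,"wz": 0},{"dx": -10.8,"dy": -1.7,"dz": 17.5,"wx": 0,"wy": 0,"wz": 0},{"dx": -10.8,"dy": -1.7,"dz": 17.5,"wx": 0,"wy": 0,"wz": 0},{"dx": -10.8,"dy": -1.7,"dz": 17.5,"wx": 0,"wy": 0,"wz": 0},{"dx": -10.8,"dy": -1.7,"dz": 17.5,"wx": 0,"wy": 0,"wz": 0},{"dx": 0,"dy": 0,"dz": 0,"wx": 0,"wy": 0,"wz": 0}])

```text
t: 7.65
position: [0.4765, -0.2237, 0.1432]
orientation: [1.674, 1.98, -0.557]
contact_force: [-1.5, 1.0, -0.5]
gripper_width: 0.0272
grasp_force: 29.6
```

Run:
```python
from h import *
from plant import env
s,P,M=now(); print(s["t"],s["q"].round(2),P.round(3))
c=env.read_camera("wrist");H=c["hand_eye"];pickle.dump((c,P,M),open("pics/w2.pkl","wb"))
RT=(M@H[:3,:3],P+M@H[:3,3])
im=cv2.resize(c["color"],(800,600))
for q in [(0,115,46),(0,-115,46),(115,115,46),(115,-115,46),(0,115,10),(0,-115,10),(115,115,10),(115,-115,10)]:
    u=proj(c,ow(*np.array(q)/1e3),RT)[0]*800/560;print(q,u.round());cv2.circle(im,tuple(int(v) for v in u.clip(-999,1999)),4,(255,0,255),1)
cv2.imwrite("pics/w2.png",im)
```

```text
7.65 [ 0.36  0.38 -0.51  2.16  1.08  0.98 -0.74] [ 0.476 -0.224  0.143]
(0, 115, 46) [706. 210.]
(0, -115, 46) [239. 213.]
(115, 115, 46) [615. 327.]
(115, -115, 46) [289. 329.]
(0, 115, 10) [680. 161.]
(0, -115, 10) [252. 165.]
(115, 115, 10) [602. 286.]
(115, -115, 10) [295. 287.]
```

View pics/w2.png

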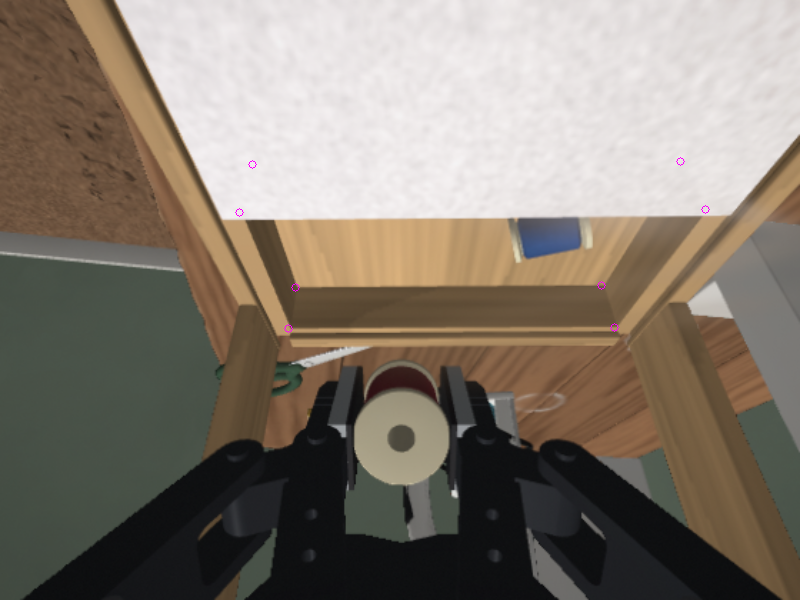

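Run:
```python
from h import *
s,P,M=now()
z=np.load("place.npz");Rp=z["Rp"];X=np.array([np.cos(p[2]),np.sin(p[2]),0])
T=z["T"]+X*.007;print(T)
plan(P,M,[(T-Rp[:,2]*.05,Rp,17),(T,Rp,8)])
```

```text
[ 0.4936179  -0.31719461  0.02407022]
[{"dx":-0.8,"dy":-0.0,"dz":14.8,"wx":-0.0,"wy":-0.0,"wz":-0.001},{"dx":-0.8,"dy":-0.0,"dz":14.8,"wx":-0.0,"wy":-0.0,"wz":-0.001},{"dx":-0.8,"dy":-0.0,"dz":14.8,"wx":-0.0,"wy":-0.0,"wz":-0.001},{"dx":-0.7,"dy":-0.0,"dz":14.8,"wx":-0.0,"wy":-0.0,"wz":-0.001},{"dx":-0.8,"dy":-0.0,"dz":14.8,"wx":-0.0,"wy":-0.001,"wz":-0.0},{"dx":-0.7,"dy":-0.0,"dz":14.8,"wx":-0.0,"wy":-0.0,"wz":-0.001},{"dx":-0.7,"dy":-0.1,"dz":14.8,"wx":-0.001,"wy":-0.001,"wz":-0.0},{"dx":-0.0,"dy":0.0,"dz":7.1,"wx":0.0,"wy":0.0,"wz":-0.0},{"dx":-0.0,"dy":0.0,"dz":7.1,"wx":0.0,"wy":0.0,"wz":-0.0},{"dx":-0.0,"dy":0.0,"dz":7.2,"wx":0.0,"wy":0.0,"wz":-0.0},{"dx":-0.0,"dy":0.0,"dz":7.1,"wx":0.0,"wy":0.0,"wz":-0.0},{"dx":-0.0,"dy":0.0,"dz":7.2,"wx":0.0,"wy":0.0,"wz":-0.0},{"dx":-0.0,"dy":0.0,"dz":7.1,"wx":0.0,"wy":0.0,"wz":-0.0},{"dx":-0.0,"dy":0.0,"dz":7.2,"wx":0.0,"wy":0.0,"wz":-0.0}]
```

servo_tool(rows=[{"dx": -0.8,"dy": 0,"dz": 14.8,"wx": 0,"wy": 0,"wz": -0.001},{"dx": -0.8,"dy": 0,"dz": 14.8,"wx": 0,"wy": 0,"wz": -0.001},{"dx": -0.8,"dy": 0,"dz": 14.8,"wx": 0,"wy": 0,"wz": -0.001},{"dx": -0.7,"dy": 0,"dz": 14.8,"wx": 0,"wy": 0,"wz": 0},{"dx": -0.8,"dy": 0,"dz": 14.8,"wx": 0,"wy": 0,"wz": 0},{"dx": -0.7,"dy": 0,"dz": 14.8,"wx": 0,"wy": 0,"wz": 0},{"dx": -0.7,"dy": 0,"dz": 14.8,"wx": 0,"wy": 0,"wz": 0},{"dx": 0,"dy": 0,"dz": 0,"wx": 0,"wy": 0,"wz": 0}])

```text
t: 8.5
position: [0.4891, -0.2866, 0.0635]
orientation: [1.666, 1.987, -0.556]
contact_force: [-0.9, 0.6, -0.2]
gripper_width: 0.0273
grasp_force: 29.6
```

servo_tool(rows=[{"dx": 0,"dy": 0,"dz": 7.1,"wx": 0,"wy": 0,"wz": 0},{"dx": 0,"dy": 0,"dz": 7.1,"wx": 0,"wy": 0,"wz": 0},{"dx": 0,"dy": 0,"dz": 7.1,"wx": 0,"wy": 0,"wz": 0},{"dx": 0,"dy": 0,"dz": 7.1,"wx": 0,"wy": 0,"wz": 0},{"dx": 0,"dy": 0,"dz": 7.1,"wx": 0,"wy": 0,"wz": 0},{"dx": 0,"dy": 0,"dz": 0,"wx": 0,"wy": 0,"wz": 0}])

```text
t: 9.1
position: [0.4924, -0.3082, 0.0353]
orientation: [1.664, 1.988, -0.557]
contact_force: [-0.1, 0.3, 0.3]
gripper_width: 0.0273
grasp_force: 29.6
```

servo_tool(rows=[{"dx": 0,"dy": 0,"dz": 5,"wx": 0,"wy": 0,"wz": 0},{"dx": 0,"dy": 0,"dz": 5,"wx": 0,"wy": 0,"wz": 0},{"dx": 0,"dy": 0,"dz": 3,"wx": 0,"wy": 0,"wz": 0},{"dx": 0,"dy": 0,"dz": 0,"wx": 0,"wy": 0,"wz": 0}])

```text
t: 9.5
position: [0.4941, -0.3156, 0.0254]
orientation: [1.663, 1.987, -0.556]
contact_force: [-0.3, -0.5, -1.0]
gripper_width: 0.0272
grasp_force: 29.6
```

Run:
```python
from h import *
from plant import env
s,P,M=now(); print(s["t"],s["q"].round(2),P.round(4),s["contact_force"].round(1))
c=env.read_camera("wrist");pickle.dump((c,P,M),open("pics/w3.pkl","wb"))
cv2.imwrite("pics/w3.png",cv2.resize(c["color"],(800,600)))
```

```text
9.5 [ 0.42  0.63 -0.37  2.15  1.44  0.83 -0.95] [ 0.4941 -0.3156  0.0254] [-0.3 -0.5 -1. ]
```

View pics/w3.png

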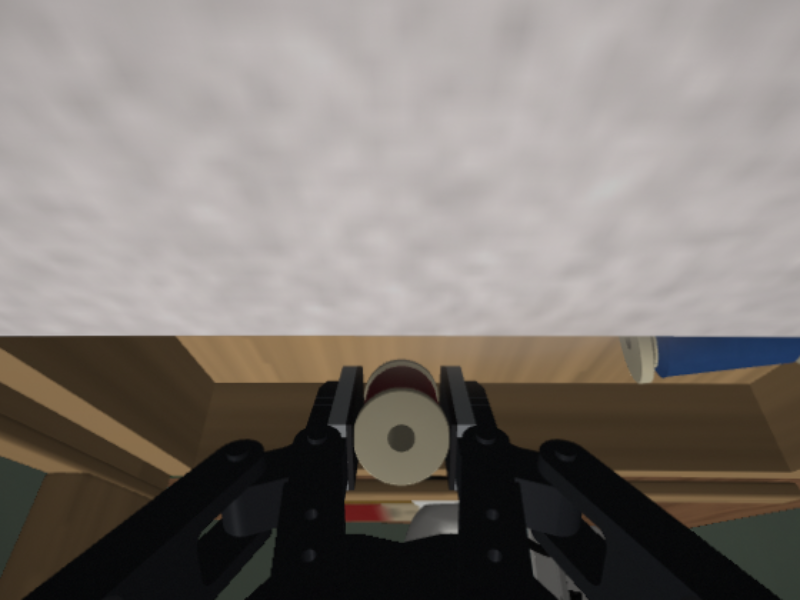

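servo_tool(rows=[{"dx": 0.9,"dy": 0,"dz": 1.2,"wx": 0,"wy": 0,"wz": 0},{"dx": 0.6,"dy": 0,"dz": 0.8,"wx": 0,"wy": 0,"wz": 0},{"dx": 0,"dy": 0,"dz": 0,"wx": 0,"wy": 0,"wz": 0}])

```text
t: 9.85
position: [0.4944, -0.3152, 0.0232]
orientation: [1.663, 1.988, -0.556]
contact_force: [0.8, 0.4, 0.4]
gripper_width: 0.0273
grasp_force: 29.6
```

servo_tool(rows=[{"dx": 0.6,"dy": 0,"dz": 0.8,"wx": 0,"wy": 0,"wz": 0},{"dx": 0,"dy": 0,"dz": 0,"wx": 0,"wy": 0,"wz": 0}])

```text
t: 10.05
position: [0.4945, -0.3153, 0.0223]
orientation: [1.663, 1.987, -0.556]
contact_force: [0.0, 0.4, 1.1]
gripper_width: 0.0273
grasp_force: 29.7
```

servo_tool(rows=[{"dx": 0,"dy": 0,"dz": 0,"wx": 0,"wy": 0,"wz": 0},{"dx": 0,"dy": 0,"dz": 0,"wx": 0,"wy": 0,"wz": 0},{"dx": 0,"dy": 0,"dz": 0,"wx": 0,"wy": 0,"wz": 0},{"dx": 0,"dy": 0,"dz": 0,"wx": 0,"wy": 0,"wz": 0},{"dx": 0,"dy": 0,"dz": 0,"wx": 0,"wy": 0,"wz": 0},{"dx": 0,"dy": 0,"dz": 0,"wx": 0,"wy": 0,"wz": 0},{"dx": 0,"dy": 0,"dz": 0,"wx": 0,"wy": 0,"wz": 0}], claw=105)

```text
t: 10.75
position: [0.4944, -0.3153, 0.0223]
orientation: [1.663, 1.987, -0.556]
contact_force: [-0.7, -0.6, -0.3]
gripper_width: 0.0501
grasp_force: 0.0
```

Run:
```python
from h import *
from plant import env
s,P,M=now(); print(s["t"],P.round(4),s["contact_force"].round(1),s["gripper_width"])
c=env.read_camera("wrist");pickle.dump((c,P,M),open("pics/w4.pkl","wb"))
cv2.imwrite("pics/w4.png",cv2.resize(c["color"],(800,600)))
```

```text
10.75 [ 0.4944 -0.3153  0.0223] [-0.7 -0.6 -0.3] 0.05007808007683115
```

View pics/w4.png

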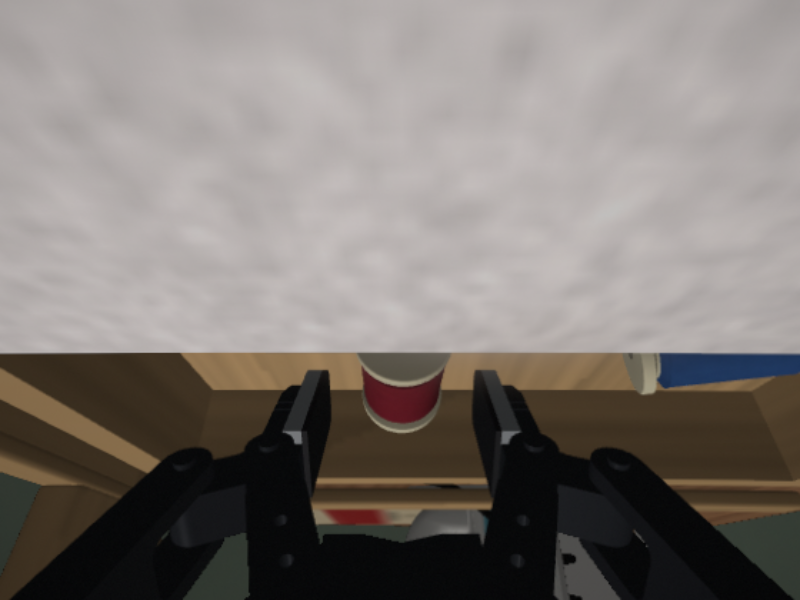

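servo_tool(rows=[{"dx": 0,"dy": 0,"dz": -10,"wx": 0,"wy": 0,"wz": 0},{"dx": 0,"dy": 0,"dz": -15,"wx": 0,"wy": 0,"wz": 0},{"dx": 0,"dy": 0,"dz": -15,"wx": 0,"wy": 0,"wz": 0},{"dx": 0,"dy": 0,"dz": -15,"wx": 0,"wy": 0,"wz": 0},{"dx": 0,"dy": 0,"dz": -15,"wx": 0,"wy": 0,"wz": 0},{"dx": 0,"dy": 0,"dz": -15,"wx": 0,"wy": 0,"wz": 0},{"dx": 0,"dy": 0,"dz": -15,"wx": 0,"wy": 0,"wz": 0},{"dx": 0,"dy": 0,"dz": -15,"wx": 0,"wy": 0,"wz": 0},{"dx": 0,"dy": 0,"dz": -15,"wx": 0,"wy": 0,"wz": 0},{"dx": 0,"dy": 0,"dz": -20,"wx": 0,"wy": 0,"wz": 0},{"dx": 0,"dy": 0,"dz": -20,"wx": 0,"wy": 0,"wz": 0},{"dx": 0,"dy": 0,"dz": -20,"wx": 0,"wy": 0,"wz": 0},{"dx": 0,"dy": 0,"dz": 0,"wx": 0,"wy": 0,"wz": 0}], claw=105)

```text
t: 12.1
position: [0.4753, -0.2009, 0.1763]
orientation: [1.66, 1.987, -0.551]
contact_force: [0.6, -0.7, -0.1]
gripper_width: 0.05
grasp_force: 0.0
```

```bash
cat > chk.py <<'E'
from h import *
from plant import env
import sys
s,P,M=now(); print(s["t"],s["q"].round(2),P.round(4),s["contact_force"].round(1))
c=env.read_camera("wrist");H=c["hand_eye"];RT=(M@H[:3,:3],P+M@H[:3,3]);pickle.dump((c,P,M),open(f"pics/{sys.argv[1]}.pkl","wb"))
X=np.array([np.cos(p[2]),np.sin(p[2])]);Y=np.array([-X[1],X[0]])
def o(uv,z):
    d=onz(c,uv,z,RT)[:2]-p[:2];return (d@X).round(4),(d@Y).round(4)
hsv=cv2.cvtColor(c["color"],cv2.COLOR_BGR2HSV)
red=(((hsv[...,0]<8)|(hsv[...,0]>172))&(hsv[...,1]>140)).astype(np.uint8)
n,l,st,ce=cv2.connectedComponentsWithStats(red)
for i in range(1,n):
    if st[i,4]>60:
        x,y,w,h,a=st[i]; print("red",st[i],[o(q,.024) for q in((x,y+h/2),(x+w,y+h/2),(x+w/2,y),(x+w/2,y+h))])
blu=((abs(hsv[...,0].astype(int)-112)<12)&(hsv[...,1]>120)).astype(np.uint8)
n,l,st,ce=cv2.connectedComponentsWithStats(blu)
for i in range(1,n):
    if st[i,4]>60: print("blue",st[i],o(ce[i],.03))
E
python3 chk.py w5
python3 - <<'E'
from h import *
c,P,M=pickle.load(open("pics/w2.pkl","rb"));H=c["hand_eye"];RT=(M@H[:3,:3],P+M@H[:3,3])
X=np.array([np.cos(p[2]),np.sin(p[2])])
for u in((350,218),(450,217.5)): print("cover rear x",(onz(c,np.array(u)/1.4286,.051,RT)[:2]-p[:2])@X)
s,P,M=now()
c,P,M=pickle.load(open("pics/w5.pkl","rb"));cv2.imwrite("pics/w5.png",cv2.resize(c["color"],(800,600)))
E
```

```text
12.1 [ 0.34  0.31 -0.54  2.14  1.    1.03 -0.68] [ 0.4753 -0.2009  0.1763] [ 0.6 -0.7 -0.1]
red [267 164  25  23 431] [(np.float64(0.0734), np.float64(-0.0452)), (np.float64(0.0734), np.float64(-0.0188)), (np.float64(0.0553), np.float64(-0.032)), (np.float64(0.0933), np.float64(-0.0319))]
red [241 278  29  18 449] [(np.float64(0.4095), np.float64(-0.1057)), (np.float64(0.4099), np.float64(-0.0495)), (np.float64(0.3632), np.float64(-0.0748)), (np.float64(0.4628), np.float64(-0.0808))]
blue [352 162  14   7  66] (np.float64(0.0495), np.float64(0.0454))
cover rear x -0.0013220708388023996
cover rear x -0.001249110827479255
```

Run:
```python
from h import *
from plant import env
c=env.read_camera("scene");pickle.dump(c,open("pics/s6.pkl","wb"))
hsv=cv2.cvtColor(c["color"],cv2.COLOR_BGR2HSV);red=(((hsv[...,0]<8)|(hsv[...,0]>170))&(hsv[...,1]>130)).astype(np.uint8)
n,l,st,ce=cv2.connectedComponentsWithStats(red)
for i in range(1,n):
    if st[i,4]>25: print(st[i],ce[i].round(1))
# predicted red body silhouettes
th=np.linspace(0,2*np.pi,24)
def cyl(c0,ax,r=.012,a=-.017,b=.017):
    ax=ax/np.linalg.norm(ax);u=np.cross(ax,[0.3,.5,.8]);u/=np.linalg.norm(u);v=np.cross(ax,u)
    q=np.array([c0+ax*t+r*(u*np.cos(k)+v*np.sin(k)) for t in(a,b) for k in th])
    return q
X=np.array([np.cos(p[2]),np.sin(p[2]),0])
for nm,q in {"lie":cyl(ow(.064,-.033,.024),X),"stand":cyl(ow(.078,-.033,.0315),np.array([0,0,1.]))}.items():
    for cc,RT,lab in ((c,None,"scene"),):
        print(nm,lab,proj(cc,q).min(0).round(1),proj(cc,q).max(0).round(1))
    w,P,M=pickle.load(open("pics/w5.pkl","rb"));H=w["hand_eye"];u=proj(w,q,(M@H[:3,:3],P+M@H[:3,3]));print(nm,"wrist",u.min(0).round(1),u.max(0).round(1))
w=pickle.load(open("pics/w5.pkl","rb"))[0]
print(w["color"][150:196:2,279].tolist())
```

```text
[443 167  28  22 331] [456.5 177.1]
[173 233  28  45 670] [188.1 256.2]
[ 88 330  10  11  39] [ 92.3 335.2]
lie scene [362.7 221.8] [377.6 235.8]
lie wrist [266.5 149.6] [290.7 188.9]
stand scene [368.4 216.9] [379.5 231.7]
stand wrist [267. 164.] [290.2 203.4]
[[97, 114, 120], [187, 218, 224], [188, 218, 225], [181, 212, 220], [90, 107, 113], [91, 109, 114], [93, 110, 116], [107, 127, 134], [176, 206, 218], [34, 26, 86], [50, 38, 126], [48, 37, 125], [48, 36, 124], [48, 37, 127], [48, 38, 126], [47, 37, 125], [48, 37, 126], [48, 36, 127], [49, 37, 127], [110, 129, 136], [136, 160, 168], [136, 164, 177], [56, 79, 98]]
```

Run:
```python
from h import *
s,P,M=now();R0=tool(p[2]+np.pi,0)
plan(P,M,[(ow(-.15,0,.16),R0,25),(ow(-.15,0,.08),R0,25)])
```

```text
[{"dx":20.6,"dy":6.9,"dz":-11.9,"wx":0.0,"wy":0.129,"wz":0.001},{"dx":22.0,"dy":6.9,"dz":-9.2,"wx":0.001,"wy":0.129,"wz":0.001},{"dx":23.0,"dy":6.9,"dz":-6.2,"wx":0.0,"wy":0.129,"wz":0.0},{"dx":23.6,"dy":6.9,"dz":-3.3,"wx":0.001,"wy":0.129,"wz":0.001},{"dx":23.8,"dy":6.8,"dz":-0.2,"wx":0.0,"wy":0.13,"wz":0.0},{"dx":-0.0,"dy":0.0,"dz":20.0,"wx":0.0,"wy":-0.0,"wz":0.0},{"dx":-0.0,"dy":0.0,"dz":20.0,"wx":0.0,"wy":-0.0,"wz":0.0},{"dx":-0.0,"dy":0.0,"dz":20.0,"wx":0.0,"wy":-0.0,"wz":0.0},{"dx":-0.0,"dy":0.0,"dz":20.0,"wx":0.0,"wy":-0.0,"wz":0.0}]
```

servo_tool(rows=[{"dx": 20.6,"dy": 6.9,"dz": -11.9,"wx": 0,"wy": 0.129,"wz": 0},{"dx": 22,"dy": 6.9,"dz": -9.2,"wx": 0,"wy": 0.129,"wz": 0},{"dx": 23,"dy": 6.9,"dz": -6.2,"wx": 0,"wy": 0.129,"wz": 0},{"dx": 23.6,"dy": 6.9,"dz": -3.3,"wx": 0,"wy": 0.129,"wz": 0},{"dx": 23.8,"dy": 6.8,"dz": -0.2,"wx": 0,"wy": 0.13,"wz": 0},{"dx": 0,"dy": 0,"dz": 20,"wx": 0,"wy": 0,"wz": 0},{"dx": 0,"dy": 0,"dz": 20,"wx": 0,"wy": 0,"wz": 0},{"dx": 0,"dy": 0,"dz": 0,"wx": 0,"wy": 0,"wz": 0}], claw=255)

```text
t: 13.0
position: [0.4847, -0.0813, 0.1166]
orientation: [-2.014, -2.404, 0.004]
contact_force: [0.2, -0.4, 0.2]
gripper_width: 0.0002
grasp_force: 0.0
```

Run:
```python
from h import *
from plant import env
s,P,M=now();print(s["t"],s["q"].round(2))
c=env.read_camera("scene");pickle.dump(c,open("pics/s7.pkl","wb"))
hsv=cv2.cvtColor(c["color"],cv2.COLOR_BGR2HSV);red=(((hsv[...,0]<8)|(hsv[...,0]>170))&(hsv[...,1]>110)).astype(np.uint8)
n,l,st,ce=cv2.connectedComponentsWithStats(red)
for i in range(1,n):
    if st[i,4]>12: print(st[i],ce[i].round(1))
im=c["color"][190:265,330:430]; w,P,M=pickle.load(open("pics/w5.pkl","rb"))
a=cv2.resize(im,(600,450),interpolation=cv2.INTER_CUBIC); b=cv2.resize(w["color"][120:220,220:340],(540,450),interpolation=cv2.INTER_CUBIC)[:, :200]
b=cv2.resize(w["color"][140:200,265:292],(200,450),interpolation=cv2.INTER_CUBIC)
cv2.imwrite("pics/last.png",np.hstack([a,b]))
```

```text
13.0 [ 0.62  0.42 -0.69  2.    0.35  0.85 -0.08]
[442 167  30  22 357] [456.6 177.3]
[367 224  10   9  53] [371.5 227.8]
[173 231  28  47 704] [188.  256.4]
[ 75 341  17   9  33] [ 81.8 344.2]
[ 71 347   5   9  14] [ 72.6 351.4]
```

Run:
```python
from h import *
s,P,M=now();R0=tool(p[2]+np.pi,0)
plan(P,M,[(ow(-.15,0,.061),R0,20),(ow(-.136,0,.061),R0,7)])
```

```text
[{"dx":0.0,"dy":0.7,"dz":19.0,"wx":-0.001,"wy":-0.001,"wz":0.001},{"dx":0.0,"dy":0.6,"dz":19.0,"wx":-0.001,"wy":-0.001,"wz":0.001},{"dx":0.1,"dy":0.6,"dz":19.1,"wx":-0.002,"wy":-0.0,"wz":0.0},{"dx":-7.0,"dy":0.0,"dz":-0.0,"wx":0.0,"wy":-0.0,"wz":0.0},{"dx":-7.0,"dy":0.0,"dz":-0.0,"wx":0.0,"wy":-0.0,"wz":0.0}]
```

servo_tool(rows=[{"dx": 0,"dy": 0.6,"dz": 18.5,"wx": -0.001,"wy": 0,"wz": 0.001},{"dx": 0,"dy": 0.6,"dz": 18.5,"wx": -0.001,"wy": 0,"wz": 0.001},{"dx": 0,"dy": 0.6,"dz": 18.5,"wx": -0.001,"wy": 0,"wz": 0},{"dx": 0,"dy": 0,"dz": 0,"wx": 0,"wy": 0,"wz": 0},{"dx": -5,"dy": 0,"dz": 0,"wx": 0,"wy": 0,"wz": 0},{"dx": -5,"dy": 0,"dz": 0,"wx": 0,"wy": 0,"wz": 0},{"dx": 0,"dy": 0,"dz": 0,"wx": 0,"wy": 0,"wz": 0}])

```text
t: 13.75
position: [0.4915, -0.0912, 0.0652]
orientation: [2.018, 2.403, 0.005]
contact_force: [0.2, 0.4, -0.5]
gripper_width: 0.0002
grasp_force: 0.0
```

servo_tool(rows=[{"dx": 0,"dy": 0,"dz": 2,"wx": 0,"wy": 0,"wz": 0},{"dx": 0,"dy": 0,"dz": 2,"wx": 0,"wy": 0,"wz": 0},{"dx": -3,"dy": 0,"dz": 0,"wx": 0,"wy": 0,"wz": 0},{"dx": -3,"dy": 0,"dz": 0,"wx": 0,"wy": 0,"wz": 0},{"dx": -2,"dy": 0,"dz": 0,"wx": 0,"wy": 0,"wz": 0},{"dx": -2,"dy": 0,"dz": 0,"wx": 0,"wy": 0,"wz": 0},{"dx": -2,"dy": 0,"dz": 0,"wx": 0,"wy": 0,"wz": 0},{"dx": 0,"dy": 0,"dz": 0,"wx": 0,"wy": 0,"wz": 0}])

```text
t: 14.55
position: [0.4929, -0.1019, 0.0601]
orientation: [2.018, 2.406, 0.004]
contact_force: [-0.4, 1.0, 0.9]
gripper_width: 0.0003
grasp_force: 0.2
```

servo_tool(rows=[{"dx": -3,"dy": 0,"dz": 0,"wx": 0,"wy": 0,"wz": 0},{"dx": -3,"dy": 0,"dz": 0,"wx": 0,"wy": 0,"wz": 0},{"dx": -3,"dy": 0,"dz": 0,"wx": 0,"wy": 0,"wz": 0},{"dx": -3,"dy": 0,"dz": 0,"wx": 0,"wy": 0,"wz": 0},{"dx": -3,"dy": 0,"dz": 0,"wx": 0,"wy": 0,"wz": 0}])

```text
t: 15.05
position: [0.4955, -0.1168, 0.0602]
orientation: [2.018, 2.406, 0.005]
contact_force: [-1.1, 1.0, 0.7]
gripper_width: 0.0
grasp_force: 0.9
```

```bash
cat > rail.py <<'E'
from h import *
from plant import env
s,P,M=now();X=np.array([np.cos(p[2]),np.sin(p[2])]);Y=np.array([-X[1],X[0]])
print("t",s["t"],"tcp org",((P[:2]-p[:2])@X).round(4),((P[:2]-p[:2])@Y).round(4),P[2].round(4),"F along X",(s["contact_force"][:2]@X).round(1),s["contact_force"][2].round(1))
c=env.read_camera("scene");pickle.dump(c,open("pics/sr.pkl","wb"))
# profile along organiser x of whiteness (cover) at y=+-0.095, z .051
xs=np.arange(-.128,.118,.001);hsv=cv2.cvtColor(c["color"],cv2.COLOR_BGR2HSV)
for y in (.11,.09,-.09,-.11):
    uv=np.array([proj(c,ow(x,y,.051))[0] for x in xs],np.float32)
    S=cv2.remap(hsv[...,1],uv[:,:1],uv[:,1:],cv2.INTER_LINEAR).ravel(); w=xs[S<45]
    print(y,"white x",w.min().round(3) if len(w) else None,w.max().round(3) if len(w) else None,len(w))
E
python3 rail.py
```

```text
t 15.05 tcp org -0.1128 0.0016 0.0602 F along X -1.2 0.7
0.11 white x -0.105 0.012 100
0.09 white x -0.105 0.031 109
-0.09 white x -0.104 0.018 123
-0.11 white x -0.104 0.018 123
```

servo_tool(rows=[{"dx": -3,"dy": 0,"dz": 0,"wx": 0,"wy": 0,"wz": 0},{"dx": -3,"dy": 0,"dz": 0,"wx": 0,"wy": 0,"wz": 0},{"dx": -3,"dy": 0,"dz": 0,"wx": 0,"wy": 0,"wz": 0},{"dx": -3,"dy": 0,"dz": 0,"wx": 0,"wy": 0,"wz": 0},{"dx": -3,"dy": 0,"dz": 0,"wx": 0,"wy": 0,"wz": 0},{"dx": -2,"dy": 0,"dz": 0,"wx": 0,"wy": 0,"wz": 0}])

```text
t: 15.7
position: [0.4985, -0.1335, 0.0601]
orientation: [2.018, 2.406, 0.005]
contact_force: [0.3, 1.2, 0.0]
gripper_width: 0.0001
grasp_force: 0.9
```

```bash
python3 rail.py
python3 - <<'E'
from h import *
s,P,M=now();R1=tool(p[2]+np.pi,35)
X=np.array([np.cos(p[2]),np.sin(p[2])]);x=(P[:2]-p[:2])@X;rail=x+.011
# leading corner = TCP+(.009,.0063); aim corner z .060, 5 mm short of rail
plan(P,M,[(ow(x-.012,0,.075),R1,12),(ow(rail-.009-.005,0,.054),R1,8)])
E
```

```text
t 15.7 tcp org -0.0957 0.0017 0.0601 F along X -1.1 0.0
0.11 white x -0.087 0.034 108
0.09 white x -0.087 0.057 121
-0.09 white x -0.087 0.036 124
-0.11 white x -0.087 0.035 123
[{"dx":2.4,"dy":-0.3,"dz":-3.0,"wx":0.001,"wy":-0.122,"wz":-0.0},{"dx":2.0,"dy":-0.3,"dz":-3.2,"wx":0.001,"wy":-0.122,"wz":-0.0},{"dx":1.6,"dy":-0.3,"dz":-3.5,"wx":0.0,"wy":-0.122,"wz":-0.0},{"dx":1.2,"dy":-0.4,"dz":-3.6,"wx":0.001,"wy":-0.123,"wz":-0.0},{"dx":0.7,"dy":-0.3,"dz":-3.8,"wx":0.0,"wy":-0.122,"wz":-0.0},{"dx":1.6,"dy":-0.0,"dz":7.5,"wx":0.0,"wy":-0.0,"wz":-0.0},{"dx":1.6,"dy":-0.0,"dz":7.4,"wx":0.0,"wy":-0.0,"wz":-0.0},{"dx":1.5,"dy":-0.1,"dz":7.5,"wx":0.0,"wy":-0.0,"wz":-0.0}]
```

servo_tool(rows=[{"dx": 5,"dy": 0,"dz": -3,"wx": 0,"wy": 0,"wz": 0},{"dx": 2,"dy": -0.3,"dz": -3,"wx": 0,"wy": -0.122,"wz": 0},{"dx": 2,"dy": -0.3,"dz": -3.2,"wx": 0,"wy": -0.122,"wz": 0},{"dx": 1.6,"dy": -0.3,"dz": -3.5,"wx": 0,"wy": -0.122,"wz": 0},{"dx": 1.2,"dy": -0.4,"dz": -3.6,"wx": 0,"wy": -0.123,"wz": 0},{"dx": 0.7,"dy": -0.3,"dz": -3.8,"wx": 0,"wy": -0.122,"wz": 0},{"dx": 0,"dy": 0,"dz": 0,"wx": 0,"wy": 0,"wz": 0}])

```text
t: 16.45
position: [0.4946, -0.1117, 0.0774]
orientation: [1.675, 2.016, -0.525]
contact_force: [0.7, 0.5, -0.6]
gripper_width: 0.0002
grasp_force: 0.0
```

Run:
```python
from h import *
s,P,M=now();R1=tool(p[2]+np.pi,35);print(P,s["q"].round(2))
plan(P,M,[(ow(-.100,0,.0545),R1,8),(ow(-.02,0,.0545),R1,3)])
```

```text
[ 0.49459595 -0.11174779  0.07735102] [-0.01  0.49 -0.34  2.14  1.02  0.95 -0.94]
[{"dx":-0.4,"dy":-0.5,"dz":7.2,"wx":0.002,"wy":0.0,"wz":0.002},{"dx":-0.4,"dy":-0.4,"dz":7.2,"wx":0.002,"wy":0.0,"wz":0.002},{"dx":-0.4,"dy":-0.5,"dz":7.3,"wx":0.002,"wy":0.0,"wz":0.002},{"dx":-0.3,"dy":-0.4,"dz":7.2,"wx":0.003,"wy":0.0,"wz":0.001},{"dx":-2.4,"dy":0.0,"dz":1.7,"wx":-0.0,"wy":0.0,"wz":0.0},{"dx":-2.4,"dy":0.0,"dz":1.7,"wx":-0.0,"wy":0.0,"wz":0.0},{"dx":-2.4,"dy":0.0,"dz":1.7,"wx":-0.0,"wy":0.0,"wz":0.0},{"dx":-2.4,"dy":0.0,"dz":1.7,"wx":-0.0,"wy":0.0,"wz":0.0},{"dx":-2.4,"dy":0.0,"dz":1.7,"wx":-0.0,"wy":0.0,"wz":0.0},{"dx":-2.4,"dy":0.0,"dz":1.7,"wx":-0.0,"wy":0.0,"wz":0.0},{"dx":-2.4,"dy":0.0,"dz":1.7,"wx":-0.0,"wy":0.0,"wz":0.0},{"dx":-2.4,"dy":0.0,"dz":1.7,"wx":-0.0,"wy":0.0,"wz":0.0},{"dx":-2.4,"dy":0.0,"dz":1.7,"wx":-0.0,"wy":0.0,"wz":0.0},{"dx":-2.4,"dy":0.0,"dz":1.7,"wx":-0.0,"wy":0.0,"wz":0.0},{"dx":-2.4,"dy":0.0,"dz":1.7,"wx":-0.0,"wy":0.0,"wz":0.0},{"dx":-2.4,"dy":0.0,"dz":1.7,"wx":-0.0,"wy":0.0,"wz":0.0},{"dx":-2.4,"dy":0.0,"dz":1.7,"wx":-0.0,"wy":0.0,"wz":0.0},{"dx":-2.5,"dy":0.0,"dz":1.7,"wx":-0.0,"wy":0.0,"wz":0.0},{"dx":-2.4,"dy":0.0,"dz":1.7,"wx":-0.0,"wy":0.0,"wz":0.0},{"dx":-2.5,"dy":0.0,"dz":1.7,"wx":-0.0,"wy":0.0,"wz":0.0}]
[{"dx":-2.4,"dy":0.0,"dz":1.7,"wx":-0.0,"wy":0.0,"wz":0.0},{"dx":-2.5,"dy":0.0,"dz":1.7,"wx":-0.0,"wy":0.0,"wz":0.0},{"dx":-2.4,"dy":0.0,"dz":1.7,"wx":-0.0,"wy":0.0,"wz":0.0},{"dx":-2.5,"dy":0.0,"dz":1.7,"wx":-0.0,"wy":0.0,"wz":0.0},{"dx":-2.4,"dy":0.0,"dz":1.7,"wx":-0.0,"wy":0.0,"wz":0.0},{"dx":-2.5,"dy":0.0,"dz":1.7,"wx":-0.0,"wy":0.0,"wz":0.0},{"dx":-2.4,"dy":0.0,"dz":1.7,"wx":-0.0,"wy":0.0,"wz":0.0},{"dx":-2.5,"dy":0.0,"dz":1.7,"wx":-0.0,"wy":0.0,"wz":0.0},{"dx":-2.4,"dy":0.0,"dz":1.7,"wx":-0.0,"wy":0.0,"wz":0.0},{"dx":-2.5,"dy":0.0,"dz":1.7,"wx":-0.0,"wy":0.0,"wz":0.0},{"dx":-2.4,"dy":0.0,"dz":1.7,"wx":-0.0,"wy":0.0,"wz":0.0}]
```

Rail face is now near −0.085 m. Descend first, then push.

servo_tool(rows=[{"dx": -0.4,"dy": -0.5,"dz": 7.2,"wx": 0.002,"wy": 0,"wz": 0.002},{"dx": -0.4,"dy": -0.4,"dz": 7.2,"wx": 0.002,"wy": 0,"wz": 0.002},{"dx": -0.4,"dy": -0.5,"dz": 7.3,"wx": 0.002,"wy": 0,"wz": 0.002},{"dx": -0.3,"dy": -0.4,"dz": 6,"wx": 0.002,"wy": 0,"wz": 0.001},{"dx": 0,"dy": 0,"dz": 0,"wx": 0,"wy": 0,"wz": 0}])

```text
t: 16.95
position: [0.4943, -0.1363, 0.0556]
orientation: [1.701, 2.001, -0.536]
contact_force: [0.1, -0.5, -0.4]
gripper_width: 0.0001
grasp_force: 0.0
```

servo_tool(rows=[{"dx": -2.4,"dy": 0,"dz": 1.7,"wx": 0,"wy": 0,"wz": 0},{"dx": -2.4,"dy": 0,"dz": 1.7,"wx": 0,"wy": 0,"wz": 0},{"dx": -2.4,"dy": 0,"dz": 1.7,"wx": 0,"wy": 0,"wz": 0},{"dx": -2.4,"dy": 0,"dz": 1.7,"wx": 0,"wy": 0,"wz": 0},{"dx": -2.4,"dy": 0,"dz": 1.7,"wx": 0,"wy": 0,"wz": 0},{"dx": -2.4,"dy": 0,"dz": 1.7,"wx": 0,"wy": 0,"wz": 0},{"dx": -2.4,"dy": 0,"dz": 1.7,"wx": 0,"wy": 0,"wz": 0},{"dx": -2.4,"dy": 0,"dz": 1.7,"wx": 0,"wy": 0,"wz": 0}])

```text
t: 17.75
position: [0.4991, -0.1577, 0.0561]
orientation: [1.697, 2.003, -0.534]
contact_force: [-1.1, 2.5, -0.3]
gripper_width: -0.0002
grasp_force: 0.9
```

```bash
python3 rail.py
```

```text
t 17.75 tcp org -0.0718 -0.0019 0.0561 F along X -2.6 -0.3
0.11 white x -0.103 0.056 90
0.09 white x -0.021 0.056 78
-0.09 white x -0.067 0.056 124
-0.11 white x -0.067 0.055 123
```

servo_tool(rows=[{"dx": -2.4,"dy": 0,"dz": 1.8,"wx": 0,"wy": 0,"wz": 0},{"dx": -2.4,"dy": 0,"dz": 1.8,"wx": 0,"wy": 0,"wz": 0},{"dx": -2.4,"dy": 0,"dz": 1.8,"wx": 0,"wy": 0,"wz": 0},{"dx": -2.4,"dy": 0,"dz": 1.8,"wx": 0,"wy": 0,"wz": 0},{"dx": -2.4,"dy": 0,"dz": 1.8,"wx": 0,"wy": 0,"wz": 0},{"dx": -2.4,"dy": 0,"dz": 1.8,"wx": 0,"wy": 0,"wz": 0},{"dx": -2.4,"dy": 0,"dz": 1.8,"wx": 0,"wy": 0,"wz": 0},{"dx": -2.4,"dy": 0,"dz": 1.8,"wx": 0,"wy": 0,"wz": 0},{"dx": -2.4,"dy": 0,"dz": 1.8,"wx": 0,"wy": 0,"wz": 0},{"dx": -2.4,"dy": 0,"dz": 1.8,"wx": 0,"wy": 0,"wz": 0},{"dx": -2.4,"dy": 0,"dz": 1.8,"wx": 0,"wy": 0,"wz": 0},{"dx": -2.4,"dy": 0,"dz": 1.8,"wx": 0,"wy": 0,"wz": 0},{"dx": -2.4,"dy": 0,"dz": 1.8,"wx": 0,"wy": 0,"wz": 0}])

```text
t: 19.1
position: [0.5054, -0.1962, 0.0548]
orientation: [1.697, 2.003, -0.534]
contact_force: [1.3, 1.7, 0.3]
gripper_width: 0.0
grasp_force: 0.9
```

```bash
python3 rail.py
```

```text
t 19.1 tcp org -0.0328 -0.0023 0.0548 F along X -1.5 0.3
0.11 white x -0.09 0.096 80
0.09 white x -0.085 0.096 69
-0.09 white x -0.028 0.097 126
-0.11 white x -0.028 0.096 125
```

servo_tool(rows=[{"dx": -1.6,"dy": 0,"dz": 1.2,"wx": 0,"wy": 0,"wz": 0},{"dx": -1.6,"dy": 0,"dz": 1.2,"wx": 0,"wy": 0,"wz": 0},{"dx": -1.6,"dy": 0,"dz": 1.2,"wx": 0,"wy": 0,"wz": 0},{"dx": -0.8,"dy": 0,"dz": 0.6,"wx": 0,"wy": 0,"wz": 0},{"dx": -0.8,"dy": 0,"dz": 0.6,"wx": 0,"wy": 0,"wz": 0},{"dx": -0.8,"dy": 0,"dz": 0.6,"wx": 0,"wy": 0,"wz": 0},{"dx": -0.8,"dy": 0,"dz": 0.6,"wx": 0,"wy": 0,"wz": 0},{"dx": -0.8,"dy": 0,"dz": 0.6,"wx": 0,"wy": 0,"wz": 0}])

```text
t: 19.95
position: [0.5071, -0.2052, 0.0542]
orientation: [1.696, 2.005, -0.532]
contact_force: [-3.6, 9.1, 5.9]
gripper_width: 0.0001
grasp_force: 4.5
```

servo_tool(rows=[{"dx": -0.8,"dy": 0,"dz": 0.6,"wx": 0,"wy": 0,"wz": 0},{"dx": -0.8,"dy": 0,"dz": 0.6,"wx": 0,"wy": 0,"wz": 0},{"dx": -0.8,"dy": 0,"dz": 0.6,"wx": 0,"wy": 0,"wz": 0}])

```text
t: 20.25
position: [0.5077, -0.2094, 0.0543]
orientation: [1.696, 2.003, -0.533]
contact_force: [0.4, 2.1, 1.7]
gripper_width: -0.0001
grasp_force: 1.2
```

```bash
python3 rail.py
```

```text
t 20.25 tcp org -0.0194 -0.0024 0.0543 F along X -2.0 1.7
0.11 white x -0.027 0.108 73
0.09 white x 0.046 0.109 64
-0.09 white x -0.015 0.109 125
-0.11 white x -0.015 0.104 120
```

servo_tool(rows=[{"dx": -0.8,"dy": 0,"dz": 0.6,"wx": 0,"wy": 0,"wz": 0},{"dx": -0.8,"dy": 0,"dz": 0.6,"wx": 0,"wy": 0,"wz": 0},{"dx": -0.8,"dy": 0,"dz": 0.6,"wx": 0,"wy": 0,"wz": 0}])

```text
t: 20.6
position: [0.5079, -0.2133, 0.0541]
orientation: [1.697, 2.002, -0.535]
contact_force: [0.0, 0.7, 0.0]
gripper_width: -0.0001
grasp_force: 0.0
```

```bash
python3 rail.py
```

```text
t 20.6 tcp org -0.0155 -0.0029 0.0541 F along X -0.7 0.0
0.11 white x -0.065 0.113 59
0.09 white x 0.052 0.113 62
-0.09 white x -0.01 0.114 125
-0.11 white x -0.01 0.105 116
```

servo_tool(rows=[{"dx": -0.8,"dy": 0,"dz": 0.6,"wx": 0,"wy": 0,"wz": 0},{"dx": -0.8,"dy": 0,"dz": 0.6,"wx": 0,"wy": 0,"wz": 0},{"dx": 0,"dy": 0,"dz": 0,"wx": 0,"wy": 0,"wz": 0}])

```text
t: 20.95
position: [0.5084, -0.2141, 0.054]
orientation: [1.697, 2.004, -0.533]
contact_force: [-2.2, 3.4, 2.2]
gripper_width: 0.0004
grasp_force: 1.9
```

```bash
python3 rail.py
```

```text
t 20.95 tcp org -0.0146 -0.0026 0.054 F along X -3.7 2.2
0.11 white x 0.059 0.113 55
0.09 white x 0.052 0.113 62
-0.09 white x -0.01 0.113 124
-0.11 white x -0.01 0.105 116
```

servo_tool(rows=[{"dx": -0.8,"dy": 0,"dz": 0.6,"wx": 0,"wy": 0,"wz": 0},{"dx": 0,"dy": 0,"dz": 0,"wx": 0,"wy": 0,"wz": 0}])

```text
t: 21.2
position: [0.5085, -0.2143, 0.0539]
orientation: [1.697, 2.005, -0.532]
contact_force: [-5.6, 7.5, 4.8]
gripper_width: -0.0
grasp_force: 4.2
```

servo_tool(rows=[{"dx": 2.4,"dy": 0,"dz": -1.7,"wx": 0,"wy": 0,"wz": 0},{"dx": 4,"dy": 0,"dz": -3,"wx": 0,"wy": 0,"wz": 0},{"dx": 8,"dy": 0,"dz": -6,"wx": 0,"wy": 0,"wz": 0},{"dx": 3,"dy": 0,"dz": -12,"wx": 0,"wy": 0,"wz": 0},{"dx": 0,"dy": 0,"dz": -20,"wx": 0,"wy": 0,"wz": 0},{"dx": 0,"dy": 0,"dz": -25,"wx": 0,"wy": 0,"wz": 0},{"dx": 0,"dy": 0,"dz": -25,"wx": 0,"wy": 0,"wz": 0},{"dx": 0,"dy": 0,"dz": -25,"wx": 0,"wy": 0,"wz": 0},{"dx": 5,"dy": 0,"dz": -25,"wx": 0,"wy": 0,"wz": 0},{"dx": 10,"dy": 0,"dz": -20,"wx": 0,"wy": 0,"wz": 0},{"dx": 0,"dy": 0,"dz": 0,"wx": 0,"wy": 0,"wz": 0},{"dx": 0,"dy": 0,"dz": 0,"wx": 0,"wy": 0,"wz": 0}])

```text
t: 22.4
position: [0.489, -0.0971, 0.1693]
orientation: [1.695, 2.003, -0.533]
contact_force: [0.2, -0.3, -0.0]
gripper_width: 0.0002
grasp_force: 0.0
```

```bash
python3 rail.py
python3 - <<'E'
from h import *
c=cam("sr");cv2.imwrite("pics/fin.png",cv2.resize(c["color"],(800,600)))
E
```

```text
t 22.4 tcp org -0.1332 -0.0014 0.1693 F along X 0.4 -0.0
0.11 white x -0.069 0.113 162
0.09 white x -0.06 0.113 150
-0.09 white x -0.01 0.113 124
-0.11 white x -0.01 0.105 116
```

View pics/fin.png

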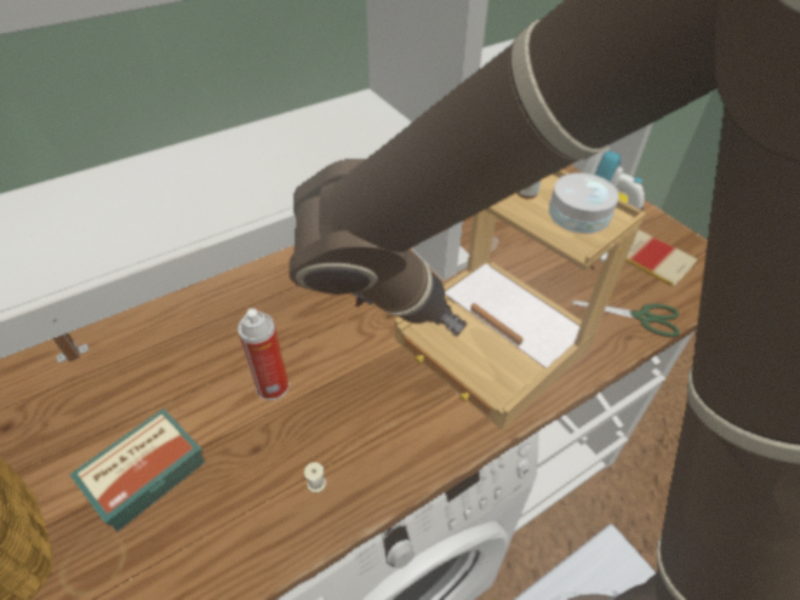

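The cover is home: its rear edge lies against the back wall and did not move when pressed. The pot, the can and the white spool stand where they were, and the arm touches nothing.

```bash
python3 -c "
from plant import env
print(env.close_job())"
```

```text
the job is handed in; nothing more can be done
None
```

The red spool is lying on its side in the thread well with the blue one; the cover has clicked home against its stop and been released, and the job was handed in at about 22 s. The last camera view shows the white spool, can and pot in place, but the arm hid most of the dropper bottle.

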